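Engage the clay extruder's crank and wind the plunger to the marker

ROBOT

A 7-joint arm with a two-finger parallel gripper is mounted at the origin on a cart in front of the work surface, level with it; the furniture and walls round the work are solid. World frame = base frame: x ahead of the robot, y to its left, z up, the work surface at z = 0. Lengths are in m, angles in rad, forces in N, time in s.
With the tool pointing down it reaches from about 0.4 to 0.875 m from the base axis. Payload 6.5 kg.
Tool frame: the origin (TCP) lies on the centre line of the jaws, within the pads' length; the fingertips stand 8 mm ahead of it and the grasp point (between the pads) lies 11 mm behind it; z points along the fingers, x is the direction in which the jaws open and shut, and the axes are right-handed (so a half turn about z gives the same grasp; the last joint's range is limited). The gripper opens to 85 mm and grips with 20 to 120 N. Pads are 22 mm wide; open, the fingers measure 114 mm over their backs; the gripper's body (76 mm by 85 mm) begins 54 mm behind the grasp point. The pads swing forward as they close: fully open they stand 13 mm farther back than shut.
Start: joints at [1.078, 0.536, -0.004, 1.538, 0.003, 1.067, -0.071], TCP at [0.269, -0.592, 0.239] pointing down, gripper open.
Joint ranges: [-2.7, 2.7], [-0.37, 2.16], [-1.27, 1.26], [0.24, 2.4], [-1.31, 4.45], [0.19, 1.91], [-2.76, 2.76]. Speed limits (rad/s): [2.39, 2.39, 3.14, 3.14, 3.14, 3.14, 3.14].

INTERFACE

Orientations are given as a 3x3 rotation matrix whose columns are the frame's x, y, z axes.
In Python, from station import monitor, read_camera, order gives the robot as it stands.
- The arm moves only by the shell command python3 -m creep 'ROWS'. ROWS is JSON, a list of rows, each an object with "travel": the shift along the tool's x, y, z in mm, a list of three; "twist": the turn, a rotation vector about the tool's x, y, z in rad, a list of three; "grip": the opening, from 0 (shut) to 1 (fully open). In form: [{"travel": [x, y, z], "twist": [wx, wy, wz], "grip": grip}, ...]. A call has exactly 5 rows; each row shifts and turns the commanded pose from where the row before left it, along the tool's axes as they then stand; what a row does not reach is not made up. A row lasts 1/10 s, in which the tool goes at most 50 mm and 8.59 degrees, less where a joint would pass 70% of its speed; a pose out of reach is approached as far as the arm can. A call with a gripper value outside its range is refused whole. The fingers move at their own pace and stop on an object; the grip force is fixed at half the most. Time passes only in rows, so rows that do not move let the fingers close, or fill a call up. It gives the time, the measured TCP pose, the force and the opening at its end, in the units of the state.
- monitor.sense(): the state, without advancing time (a new reading comes with each control period).
- read_camera(name): name is "scene" or "top" or "wrist"; returns a dict with "img" (480x640x3 uint8, red, green, blue), "intrinsics" (3x3 intrinsics, pixels), "distortion" ([k1, k2, p1, p2, k3] as OpenCV has them; the pictures are not rectified), "R" (3x3) and "t" (3): a world point X has camera coordinates R X + t. Camera axes: x right, y down, z forward; pixel columns grow to the right and rows downward; lengths in m; the calibration is good to about 2 mm. A picture is of the moment at which its call begins. There is no depth.
- order.finish_job(): hands the job in, once; it reports no verdict.
The state is a dict: "t": time; "joint_pos": joint angles; "dq": joint speeds; "effort": joint torques, N m; "tool_pos": TCP position; "ee_rot": TCP orientation; "wrist_force": force on the tool from outside, world axes, zero at the start; "moment": the same for the moment, N m; "grip_width": finger opening in m.
Only numpy, scipy, OpenCV 4.12 (cv2) and the standard library are available. Lean on these libraries where they do the work, as an engineer would, in place of code of your own. Each camera call takes 0.05 s, during which the arm holds its last target.

TASK

The crank of the leaning clay extruder has been pulled up out of gear: turn it by its wooden handle until its three teeth drop between the three teeth of the drive, and push it fully home. Then crank clockwise (as seen looking down on the handle) until the plunger's cross pin on the sides of the barrel is level with the tips of the marker's two pointers, and let go. Leave the tape, pots and clay around it where they are.

Things in the scene. Friction and masses are not known exactly. Their poses are not given: they have to be found in the camera images.
- extruder: Hand-cranked clay extruder, fixed; base 200x120x12 mm. Origin: centre of base underside; x level, away from the crank side; y left seen from there. Its barrel (58 mm thick, 140 long) leans 30 degrees towards -x: axis passes point (70,0,55) mm, direction (-0.5,0,0.866). Below, s = mm up this axis from that point, crank home; a raised crank is higher by crank_slide.
- drive (a joint): Turn of the drive (screw), rad, grows clockwise seen down the axis from above. Steel disc 70 mm across on the barrel's top, with 3 upright teeth 120 degrees apart (15.5 mm wide, radius 16 to 34 mm, s = 151 to 160). Stiff: 0.25 N m (4 to 5 N at the handle), so light rubbing does not turn it. A 12 mm shaft runs up through the crank's hub to an 18 mm nut, its top at s = 203.5.
- crank (a joint): Turn of the crank, rad, clockwise as drive, unlimited; light out of gear (0.05 N m). Its 3 teeth, like the drive's, show as 3 ears round the hub. It goes home only when crank minus drive is a multiple of 2.094 rad (120 degrees), 0 included, within 8 degrees: ears midway between drive teeth. At 0 its arm points along the extruder's +y, at 1.571 towards its +x (upslope).
- crank_slide (a joint): Height of the crank above home along the leaning axis, m: 0 fully home, 0.018 pulled right up. The teeth meet at 0.0085; unmeshed it stops there. Moves at a push of 2 to 4 N down the axis and stays where it is left.
- plunger (a joint): Travel of the plunger and its cross pin down the barrel, m: 24 mm per clockwise turn of the drive (0.0038 m/rad), back up if turned back. About 0 at the start.
- marker (a joint): Setting of the depth marker down the barrel, m (0.018 to 0.030): the pin is level with the pointer tips when plunger equals marker. Not to be moved.
- handle_mid (a point): Grip point in the wooden handle, on its centreline, 16 mm below its top end; s = 223.5. The handle is a round sleeve 24 mm thick, 56 mm long, parallel to the leaning axis, on the crank's arm 55 mm from the axis (arm's top at s = 181.5). It spins freely on its pin, so the gripper need not turn with the crank. z up the axis; x, y spin with it.
- hub (a point): Point on the leaning axis in the crank's hub, s = 172.5; the grip point circles the axis 51 mm farther up. z up the axis.
- pin_left (a point): On the centreline of the plunger's steel cross pin (7 mm thick, 96 mm long, sticking out of slots on both sides of the barrel), 45 mm left of the axis; z up the leaning axis.
- marker_left (a point): Level of the left pointer's tip, taken 45 mm left of the axis in the pin's path; z up the leaning axis. The marker is a dark steel collar round the barrel with an upright pointer 40 mm tall on each side, beside the pin's path (12 mm to the extruder's far side).
- masking_tape: Roll of masking tape, 96 mm across, 25 mm high, lying flat; origin under its centre. Bystander.
- water_pot: Speckled water pot, 68 mm across, 63 mm high; origin under its centre. Bystander.
- clay_lump: Offcut lump of clay 36 x 52 x 20 mm; origin under its centre. Bystander.
- pinch_pot: Small pale pinch pot, 62 mm across, 38 mm high; origin under its centre. Bystander.

How it is judged:
On the way, in this order (a step that is already met when the one before it is completed fails the run):
1. the crank's teeth are in mesh and the crank is pushed fully home (value of joint crank_slide below 0.0025 m), for 0.2 s.
2. the plunger's cross pin is cranked level with the marker's pointer tips, the crank still home (value of joint crank_slide below 0.0025 m and z of pin_left in the frame of marker_left between -0.003 and 0.003 m), for 0.1 s.
At the end, for the whole second after the job is handed in: The crank is fully home in the drive's teeth (within 2.5 mm), the plunger's cross pin is level with the marker's pointer tips (within 3 mm along the barrel), and the drive is at rest (all of step 2 and velocity of joint drive between -0.1 and 0.1 rad/s); the robot touches nothing.
It fails at once if the tape, a pot or the clay lump is moved more than 30 mm (distance of any of masking_tape, water_pot, clay_lump, pinch_pot from where it was at the start of the episode above 0.03 m).
It also fails if it takes over 58 s, if anything falls off the work surface, if the arm or the gripper's body presses on something with over 40 N, if the wrist force passes 120 N, or if a joint passes its speed limit or range.

## Working session

There is one attempt and no reset: what is moved stays moved. The work goes in short steps, Python scripts to look and compute and a shell command to move; the robot and the scene stay as the last step left them, time stands still between calls to the robot, and variables do not carry over. Pictures are saved under pics/ and viewed, and the job is handed in when it is done.

```bash
ls; mkdir -p pics
python3 - <<'E'
from station import monitor, read_camera, order
import cv2
s=monitor.sense(); print(s)
for n in ["scene","top","wrist"]:
    c=read_camera(n); cv2.imwrite(f"pics/{n}0.png",c["img"][:,:,::-1])
    print(n,c["intrinsics"].tolist(),c["distortion"],c["R"].tolist(),c["t"])
E
```

```text
pics
{'t': 0.0, 'joint_pos': array([ 1.07779677,  0.53720587, -0.00444738,  1.53889943,  0.00261484,
        1.06731647, -0.07121518]), 'dq': array([-8.14034517e-04, -9.47853878e-04,  2.58660135e-05, -7.40069389e-05,
       -1.36712537e-03, -8.96132609e-04,  2.08385749e-04]), 'effort': array([-8.00200596e-04, -5.83424449e+01,  1.04780417e+00, -2.59112012e+01,
        1.22209021e-02,  9.35636053e-03,  1.45496978e-05]), 'tool_pos': array([ 0.2687909 , -0.59111362,  0.23837703]), 'ee_rot': array([[ 4.14023872e-01, -9.10265596e-01, -8.81778884e-04],
       [-9.10264208e-01, -4.14024787e-01,  1.59598159e-03],
       [-1.81784545e-03,  1.41877281e-04, -9.99998338e-01]]), 'wrist_force': array([ 0.33062022, -0.37250985, -0.13320272]), 'moment': array([-0.02513609,  0.03615919,  0.02103608]), 'grip_width': 0.08531933506393816}
scene [[573.0278087622786, 0.0, 328.8854259075133], [0.0, 573.0278087622786, 238.8555959443206], [0.0, 0.0, 1.0]] [-0.18187436  0.          0.          0.          0.        ] [[-0.7050944818912114, 0.7090615317194859, 0.008574137984684817], [0.629327012809749, 0.631286
[... 261 characters left out ...]
0.         0.         0.         0.        ] [[-0.02096605744715478, -0.9997097727205758, -0.011865696865226618], [-0.9995253540906663, 0.02122718631326372, -0.022326510948874313], [0.022571906544437456, 0.011391965949599533, -0.9996803149741182]] [-0.18310361  0.47965767  1.03662681]
wrist [[339.3222129794301, 0.0, 316.0201462464178], [0.0, 339.3222129794301, 240.4353833792513], [0.0, 0.0, 1.0]] [-0.06676738  0.          0.          0.          0.        ] [[0.41387745459117203, -0.9103313982010854, -0.0014825755934443627], [-0.8769432812545056, -0.39913369772660995, 0.2676990339946437], [-0.24428658179219442, -0.10949446008059582, -0.9635014422241128]] [-0.64829705 -0.03546391  0.37871103]
```

View pics/scene0.png

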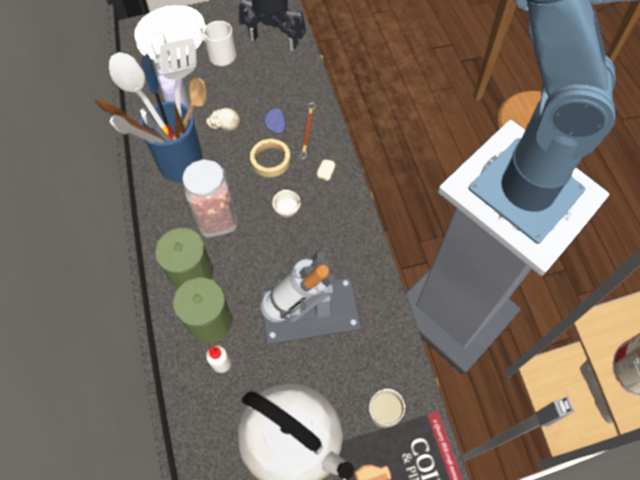

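View pics/top0.png

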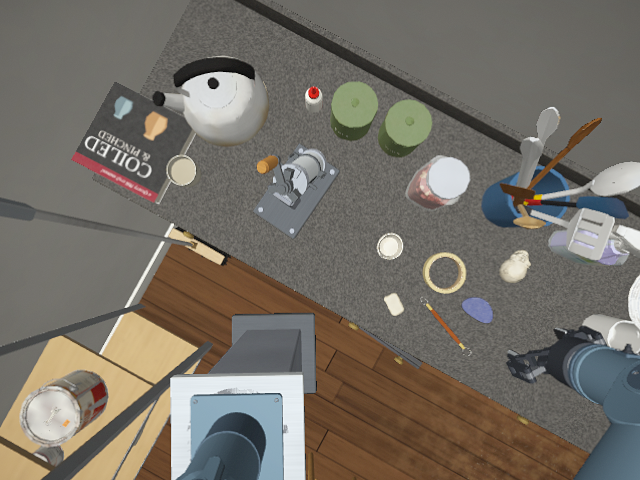

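View pics/wrist0.png

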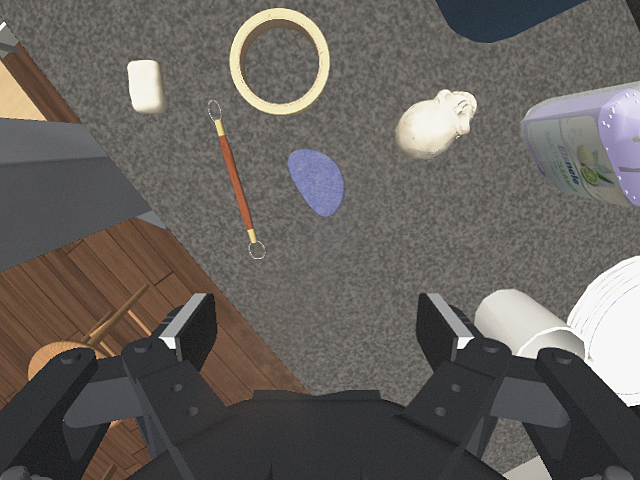

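Run:
```python
import cv2
a=cv2.imread("pics/top0.png")[125:260,225:365]; cv2.imwrite("pics/top0c.png",cv2.resize(a,None,fx=4.4,fy=4.4,interpolation=cv2.INTER_CUBIC))
a=cv2.imread("pics/scene0.png")[245:355,245:375]; cv2.imwrite("pics/scene0c.png",cv2.resize(a,None,fx=5,fy=5,interpolation=cv2.INTER_CUBIC))
```

```text
(no output)
```

View pics/top0c.png

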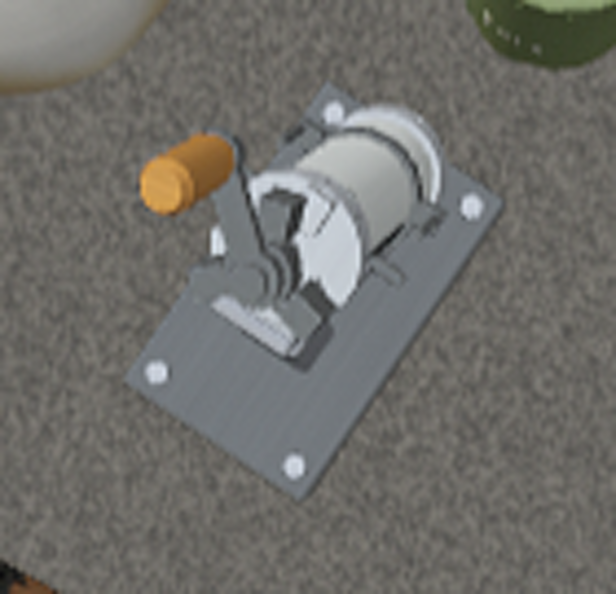

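View pics/scene0c.png

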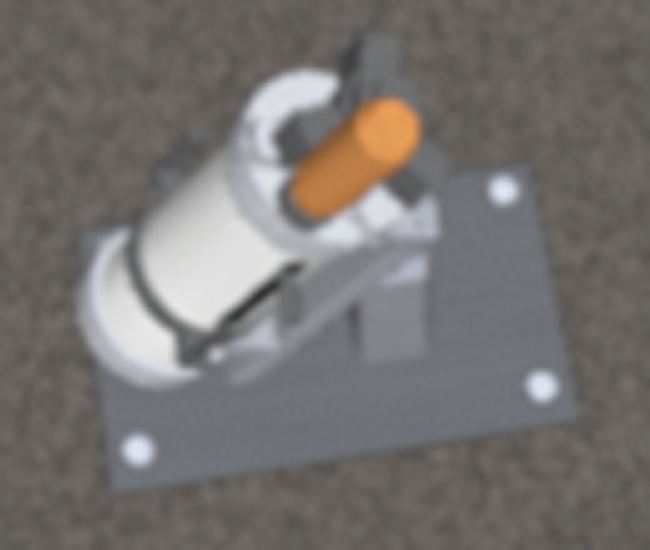

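```bash
cat > h.py <<'E'
import numpy as np, cv2
from station import monitor, read_camera, order
from scipy.optimize import least_squares
def snap(n,f=None):
    c=read_camera(n)
    if f: cv2.imwrite(f"pics/{f}.png",c["img"][:,:,::-1])
    np.savez(f"cal_{n}{'' if not f else '_'+f}.npz",K=c["intrinsics"],D=c["distortion"],R=c["R"],t=c["t"]); return c
def cam(n):
    z=np.load(f"cal_{n}.npz"); return {"intrinsics":z["K"],"distortion":z["D"],"R":z["R"],"t":z["t"]}
def proj(c,X):
    X=np.atleast_2d(np.asarray(X,float)); r,_=cv2.Rodrigues(np.asarray(c["R"]))
    return cv2.projectPoints(X,r,np.asarray(c["t"]),np.asarray(c["intrinsics"]),np.asarray(c["distortion"]))[0][:,0]
def ray(c,p):
    u=cv2.undistortPoints(np.array([[p]],float),c["intrinsics"],c["distortion"])[0,0]
    R=np.asarray(c["R"]); o=-R.T@c["t"]; d=R.T@np.array([u[0],u[1],1]); return o,d/np.linalg.norm(d)
def onz(c,p,z):
    o,d=ray(c,p); return o+d*(z-o[2])/d[2]
def tri(obs):
    A=0;b=0
    for c,p in obs:
        o,d=ray(c,p); M=np.eye(3)-np.outer(d,d); A=A+M; b=b+M@o
    X=np.linalg.solve(A,b)
    return X,[np.round(proj(c,X)[0]-p,1).tolist() for c,p in obs]
def crop(src,dst,x0,y0,x1,y1,f):
    a=cv2.imread(f"pics/{src}.png")[y0:y1,x0:x1]; cv2.imwrite(f"pics/{dst}.png",cv2.resize(a,None,fx=f,fy=f,interpolation=cv2.INTER_CUBIC))
def ext(P):  # extruder pose x,y,yaw -> R,t
    c,s=np.cos(P[2]),np.sin(P[2]); return np.array([[c,-s,0],[s,c,0],[0,0,1]]),np.array([P[0],P[1],0])
def axis_pt(P,s,r=0,th=0):
    """point at s mm up axis, radius r mm, crank angle th (0 along +y, 90deg upslope +x), world m"""
    R,t=ext(P); a=np.array([-.5,0,.866025]); u=np.array([.866025,0,.5]); y=np.array([0,1,0])
    p=np.array([70,0,55])+s*a+r*(np.cos(th)*y+np.sin(th)*u)
    return R@p/1000+t
E
python3 - <<'E'
from h import *
ct=snap("top");cs=snap("scene")
T=np.array([(330,83),(500,203),(300,500),(128,380)])/4.4+[225,125]
S=np.array([(577,415),(113,490),(527,163)])/5+[245,245]
for p in T: print('top',onz(ct,p,.012))
for p in S: print('scene',onz(cs,p,.012))
E
```

```text
top [ 0.70192314 -0.16568312  0.012     ]
top [ 0.63433323 -0.25663864  0.012     ]
top [ 0.47542244 -0.14480613  0.012     ]
top [ 0.54256316 -0.05269041  0.012     ]
scene [ 0.54383791 -0.04673195  0.012     ]
scene [ 0.70319096 -0.15966436  0.012     ]
scene [ 0.47617759 -0.14097407  0.012     ]
```

Run:
```python
from h import *
ct=cam("top");cs=cam("scene")
T=np.array([(330,83),(500,203),(300,500),(128,380)])/4.4+[225,125]
S=np.array([(113,490),(577,415),(527,163)])/5+[245,245]
B=np.array([(100,60,12),(100,-60,12),(-100,-60,12),(-100,60,12)])/1e3
B2=B[[0,3,2]]
def f(P):
    R,t=ext(P); return np.concatenate([proj(ct,B@R.T+t)-T, proj(cs,B2@R.T+t)-S]).ravel()
r=least_squares(f,[.588,-.155,-.61]); print(r.x,np.round(r.fun.reshape(-1,2),1).tolist())
np.save("P.npy",r.x);P=r.x
ht=np.array([168,187])/4.4+[225,125]; hs=np.array([390,132])/5+[245,245]
X,e=tri([(ct,ht),(cs,hs)]); print(X,e)
def g(q): return np.concatenate([proj(ct,axis_pt(P,239.5+q[1],55,q[0]))[0]-ht,proj(cs,axis_pt(P,239.5+q[1],55,q[0]))[0]-hs])
q=least_squares(g,[0,10]); print(q.x,np.degrees(q.x[0]),q.fun); print(axis_pt(P,239.5+q.x[1],55,q.x[0]),"hub",axis_pt(P,172.5+q.x[1]))
np.save("Q.npy",q.x)
```

```text
[ 0.58905535 -0.1533422  -0.62147481] [[-1.2, -1.4], [1.5, -0.5], [-0.4, 1.1], [-2.7, 0.0], [-1.8, -0.3], [0.5, -0.2], [0.1, -1.9]]
[ 0.59409665 -0.10924454  0.28678752] [[-0.8, 0.7], [-1.1, -0.1]]
[0.76687109 9.18985917] 43.93847668257741 [-1.26090602  0.0364207  -1.20107035 -0.25918856]
[ 0.59480195 -0.10874454  0.28945349] hub [ 0.57210799 -0.14120556  0.21234796]
```

```bash
cat >> h.py <<'E'
from scipy.spatial.transform import Rotation as Ro, Slerp
def Rtool(P):
    R,_=ext(P); return R@np.array([[.866025,0,.5],[0,-1,0],[.5,0,-.866025]])
def plan(p1,R1,n,s=None,p0=None,R0=None):
    s=s or monitor.sense()
    p0=s["tool_pos"] if p0 is None else p0; R0=s["ee_rot"] if R0 is None else R0
    sl=Slerp([0,1],Ro.from_matrix([R0,R1]))
    pr=p0;Rr=np.asarray(R0)
    for i in range(1,n+1):
        p=p0+(p1-p0)*i/n; R=sl(i/n).as_matrix()
        print(np.round(1e3*Rr.T@(p-pr),1).tolist(),np.round(Ro.from_matrix(Rr.T@R).as_rotvec(),3).tolist()); pr,Rr=p,R
def st():
    s=monitor.sense(); print("t",round(s["t"],2),"p",np.round(s["tool_pos"],4),"F",np.round(s["wrist_force"],1),"M",np.round(s["moment"],2),"g",round(s["grip_width"],4),"q",np.round(s["joint_pos"],2)); return s
E
python3 - <<'E'
from h import *
P=np.load("P.npy");R=Rtool(P); a=-R[:,2]
top=np.array([.594,-.109,.287])
tcp=top+a*0.09; print(tcp,R)
for n,p in [("jar",(440,170)),("pinch",(390,245)),("kettle",(213,83)),("canister",(405,130)),("tape",(445,272))]: print(n,onz(cam("top"),p,.05))
print("up first: then"); plan(tcp,R,15)
c=read_camera("wrist"); s=monitor.sense(); o=-c["R"].T@c["t"]; print("cam in tool",s["ee_rot"].T@(o-s["tool_pos"]), (c["R"]@s["ee_rot"]).tolist())
E
```

```text
[ 0.55741407 -0.08279943  0.36494225] [[ 0.70409621 -0.58223485  0.40651033]
 [-0.50422993 -0.81302065 -0.29111742]
 [ 0.5         0.         -0.866025  ]]
jar [ 0.62471436 -0.48680684  0.05      ]
pinch [ 0.45530082 -0.36839517  0.05      ]
kettle [0.8386603  0.03130042 0.05      ]
canister [ 0.71882964 -0.40919487  0.05      ]
tape [ 0.39115864 -0.49180464  0.05      ]
up first: then
[-22.9, -31.5, -8.4] [0.009, 0.034, -0.034]
[-21.5, -32.4, -8.9] [0.009, 0.034, -0.034]
[-20.1, -33.2, -9.3] [0.009, 0.034, -0.034]
[-18.6, -33.9, -9.6] [0.009, 0.034, -0.034]
[-17.1, -34.6, -9.9] [0.009, 0.034, -0.034]
[-15.6, -35.3, -10.2] [0.009, 0.034, -0.034]
[-14.0, -35.9, -10.3] [0.009, 0.034, -0.034]
[-12.5, -36.4, -10.5] [0.009, 0.034, -0.034]
[-10.9, -36.9, -10.5] [0.009, 0.034, -0.034]
[-9.2, -37.3, -10.5] [0.009, 0.034, -0.034]
[-7.6, -37.7, -10.5] [0.009, 0.034, -0.034]
[-6.0, -38.0, -10.4] [0.009, 0.034, -0.034]
[-4.3, -38.3, -10.2] [0.009, 0.034, -0.034]
[-2.6, -38.5, -10.0] [0.009, 0.034, -0.034]
[-1.0, -38.7, -9.7] [0.009, 0.034, -0.034]
cam in tool [-0.00083905 -0.06714623 -0.1348357 ] [[0.9999999803145548, 0.00014673117573724788, 0.00013356966564137692], [-0.00010563956214402872, 0.9635347073868892, -0.26758336364794455], [-0.00016796183025531562, 0.2675833442702055, 0.963534703919895]]
```

```bash
python3 -m creep '[{"travel":[-23,-31,-14],"twist":[0.009,0.034,-0.034],"grip":1},{"travel":[-21,-32,-14],"twist":[0.009,0.034,-0.034],"grip":1},{"travel":[-20,-33,-14],"twist":[0.009,0.034,-0.034],"grip":1},{"travel":[-19,-34,-10],"twist":[0.009,0.034,-0.034],"grip":1},{"travel":[-17,-35,-10],"twist":[0.009,0.034,-0.034],"grip":1}]'
python3 -m creep '[{"travel":[-16,-35,-10],"twist":[0.009,0.034,-0.034],"grip":1},{"travel":[-14,-36,-10],"twist":[0.009,0.034,-0.034],"grip":1},{"travel":[-12,-36,-10],"twist":[0.009,0.034,-0.034],"grip":1},{"travel":[-11,-37,-10],"twist":[0.009,0.034,-0.034],"grip":1},{"travel":[-9,-37,-10],"twist":[0.009,0.034,-0.034],"grip":1}]'
python3 - <<'E'
from h import *
P=np.load("P.npy");R=Rtool(P); a=-R[:,2]
st(); plan(np.array([.594,-.109,.287])+a*0.09,R,5)
E
```

```text
t: 0.8
tool_pos: [0.3651, -0.4208, 0.2978]
ee_rot: [[0.553, -0.824, 0.123], [-0.815, -0.565, -0.127], [0.174, -0.03, -0.984]]
wrist_force: [0.5, -0.4, 0.8]
grip_width: 0.0855
t: 1.3
tool_pos: [0.4611, -0.2521, 0.3378]
ee_rot: [[0.651, -0.713, 0.261], [-0.677, -0.701, -0.225], [0.344, -0.03, -0.939]]
wrist_force: [0.9, -0.6, 0.0]
grip_width: 0.0855
t 1.3 p [ 0.4611 -0.2521  0.3378] F [ 0.9 -0.6  0. ] M [ 0.18  0.16 -0.01] g 0.0855 q [ 0.61  0.05 -0.28  2.    0.21  0.77 -0.59]
[-8.5, -37.6, -7.7] [0.009, 0.034, -0.034]
[-7.0, -38.0, -7.6] [0.009, 0.034, -0.034]
[-5.4, -38.2, -7.5] [0.009, 0.034, -0.034]
[-3.9, -38.5, -7.3] [0.009, 0.034, -0.034]
[-2.3, -38.6, -7.0] [0.009, 0.034, -0.034]
```

```bash
python3 -m creep '[{"travel":[-8,-37,-8],"twist":[0.009,0.034,-0.034],"grip":1},{"travel":[-7,-38,-8],"twist":[0.009,0.034,-0.034],"grip":1},{"travel":[-6,-38,-8],"twist":[0.009,0.034,-0.034],"grip":1},{"travel":[-4,-38,-7],"twist":[0.009,0.034,-0.034],"grip":1},{"travel":[-2,-38,-7],"twist":[0.009,0.034,-0.034],"grip":1}]'
python3 - <<'E'
from h import *
P=np.load("P.npy");R=Rtool(P); a=-R[:,2]
snap("wrist","w1");snap("top","t1");snap("scene","s1")
st(); plan(np.array([.594,-.109,.287])+a*0.09,R,1)
E
```

```text
t: 1.8
tool_pos: [0.5563, -0.0843, 0.3657]
ee_rot: [[0.705, -0.582, 0.406], [-0.503, -0.813, -0.292], [0.5, 0.001, -0.866]]
wrist_force: [0.2, -0.6, -0.6]
grip_width: 0.0858
t 1.95 p [ 0.5566 -0.0827  0.3654] F [-0.2  0.4 -0.3] M [ 0.25  0.41 -0.03] g 0.0854 q [ 0.33  0.08 -0.48  1.97  0.56  0.79 -1.1 ]
[0.4, -0.4, 0.8] [-0.002, 0.002, 0.004]
```

View pics/w1.png

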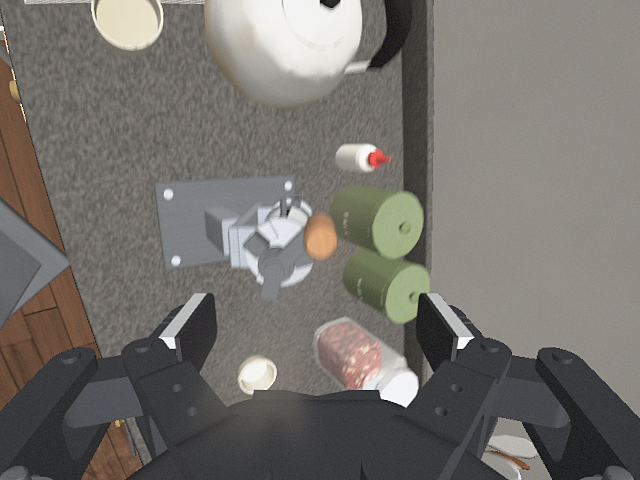

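Run:
```python
from h import *
crop("w1","w1c",200,180,350,310,5)
```

```text
(no output)
```

View pics/w1c.png

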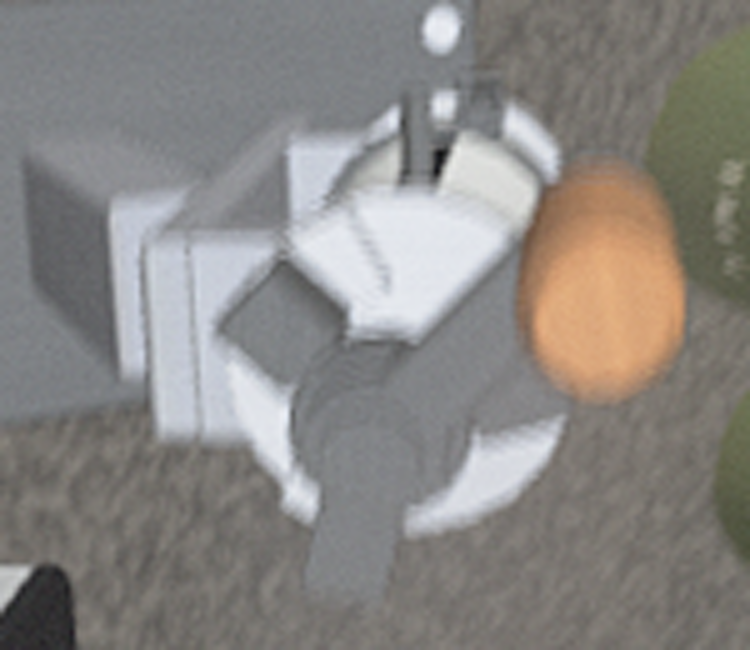

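```bash
cat >> h.py <<'E'
def overlay(src,dst,c,P,th,sl,dr,box,f,ears=None):
    img=cv2.imread(f"pics/{src}.png"); x0,y0,x1,y1=box
    a=cv2.resize(img[y0:y1,x0:x1],None,fx=f,fy=f,interpolation=cv2.INTER_CUBIC)
    def pl(pts,col):
        q=(proj(c,np.array(pts))-[x0,y0]+.5)*f
        cv2.polylines(a,[np.round(q).astype(int)],False,col,1,cv2.LINE_AA)
    A=np.linspace(0,2*np.pi,60)
    pl([axis_pt(P,151,35,t) for t in A],(0,255,0))
    pl([axis_pt(P,203.5,9,t) for t in A],(0,255,255))
    R,t=ext(P); h=axis_pt(P,0)
    for s in (239.5,183.5):
        hc=axis_pt(P,s+sl,55,th); pl([hc+axis_pt(P,0,12,t)-h for t in A],(0,0,255))
    pl([axis_pt(P,181.5+sl,0,0),axis_pt(P,181.5+sl,55,th)],(0,0,255))
    def tooth(s,ang,col):
        pts=[]
        for (r,w) in [(16,-7.75),(34,-7.75),(34,7.75),(16,7.75),(16,-7.75)]:
            pts.append(axis_pt(P,s,np.hypot(r,w),ang+np.arctan2(w,r)))
        pl(pts,col)
    if dr is not None:
        for k in range(3): tooth(160,dr+k*2.0944,(255,0,0)); tooth(151,dr+k*2.0944,(255,128,0))
    if ears is not None:
        for k in range(3): tooth(160+sl,ears+k*2.0944,(255,0,255)); tooth(151.5+sl,ears+k*2.0944,(255,0,255))
    cv2.imwrite(f"pics/{dst}.png",a)
E
python3 - <<'E'
from h import *
P=np.load("P.npy")
overlay("w1","o1",cam("wrist_w1"),P,.767,10,.2,(200,180,350,310),5,ears=1.3)
E
```

```text
(no output)
```

View pics/o1.png

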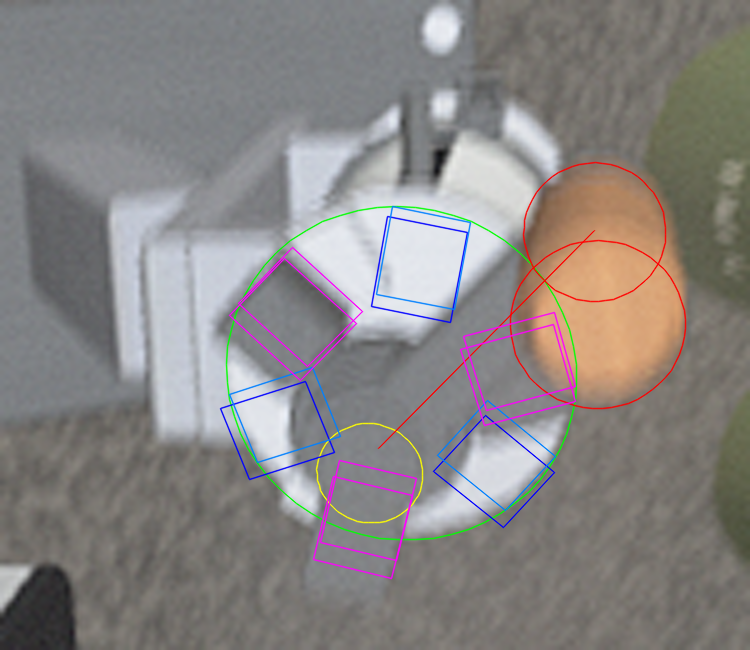

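Run:
```python
from h import *
P=np.load("P.npy");R=Rtool(P)
c=cam("wrist_w1"); ob=np.array([606,320])/5+[200,180]
ht=np.array([168,187])/4.4+[225,125]; hs=np.array([390,132])/5+[245,245]
X,e=tri([(c,ob),(cam("top"),ht),(cam("scene"),hs)]);print(X,e)
O=axis_pt(P,0); print("ext coords of handle top: u,-y,-s", 1e3*R.T@(X-O))
m=axis_pt(P,249.5,55,.767); print(m, 1e3*R.T@(m-O))
st(); Rt=R
plan(m+R[:,2]*.027,R,1); plan(X+R[:,2]*.027,R,1)
```

```text
[ 0.5948408  -0.10914767  0.28963324] [[-1.8, 0.7], [-1.0, -0.0], [-1.4, -0.4]]
ext coords of handle top: u,-y,-s [  38.4841782   -39.29956229 -248.71220139]
[ 0.59447335 -0.10851527  0.29015764] [  38.16878405  -39.59977129 -249.49982551]
t 1.95 p [ 0.5566 -0.0827  0.3654] F [-0.2  0.4 -0.3] M [ 0.25  0.41 -0.03] g 0.0854 q [ 0.33  0.08 -0.48  1.97  0.56  0.79 -1.1 ]
[2.3, -0.8, 115.1] [-0.002, 0.002, 0.004]
[2.6, -0.5, 115.9] [-0.002, 0.002, 0.004]
```

```bash
python3 -m creep '[{"travel":[2.5,-0.6,30],"twist":[-0.002,0.002,0.004],"grip":1},{"travel":[0,0,30],"twist":[0,0,0],"grip":1},{"travel":[0,0,25],"twist":[0,0,0],"grip":1},{"travel":[0,0,20],"twist":[0,0,0],"grip":1},{"travel":[0,0,10],"twist":[0,0,0],"grip":1}]'
python3 - <<'E'
from h import *
snap("wrist","w2"); st()
E
```

```text
t: 2.45
tool_pos: [0.6033, -0.1226, 0.2647]
ee_rot: [[0.702, -0.589, 0.401], [-0.51, -0.808, -0.295], [0.498, 0.003, -0.867]]
wrist_force: [-0.2, 0.1, -0.2]
grip_width: 0.0857
t 2.5 p [ 0.6034 -0.1225  0.2641] F [-0.8  0.2 -0.3] M [ 0.29  0.41 -0.03] g 0.0856 q [ 0.3   0.29 -0.4   1.99  0.81  0.62 -1.3 ]
```

View pics/w2.png

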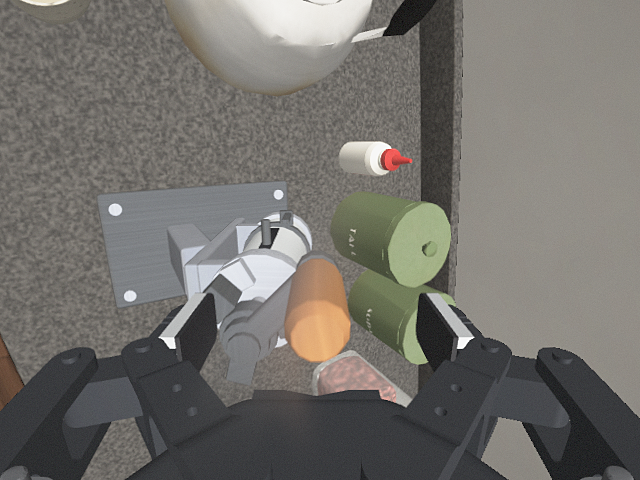

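Run:
```python
from h import *
overlay("w2","o2",cam("wrist_w2"),np.load("P.npy"),.767,9.5,np.radians(-26),(190,190,360,390),4)
crop("w2","w2c",190,190,360,390,4)
```

```text
(no output)
```

View pics/o2.png

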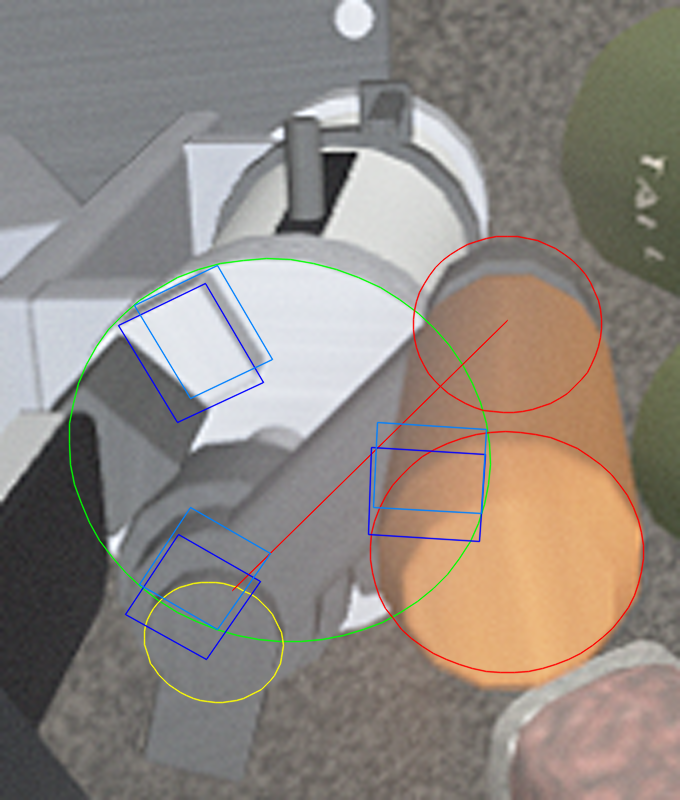

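View pics/w2c.png

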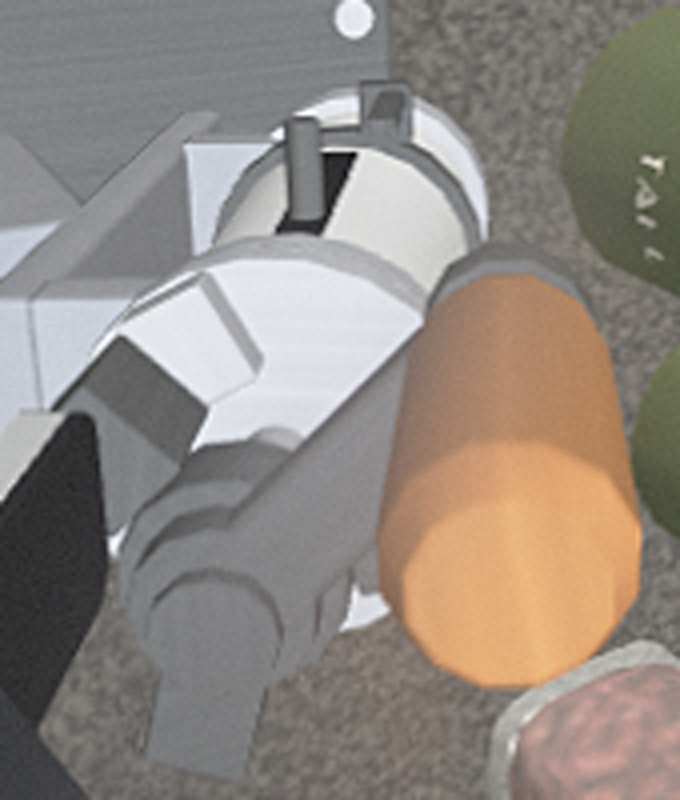

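Run:
```python
from h import *
c=cam("wrist_w2");P=np.load("P.npy")
overlay("w2","o3",c,P,.767,11,None,(190,190,360,390),4,ears=np.radians(-46))
```

```text
(no output)
```

View pics/o3.png

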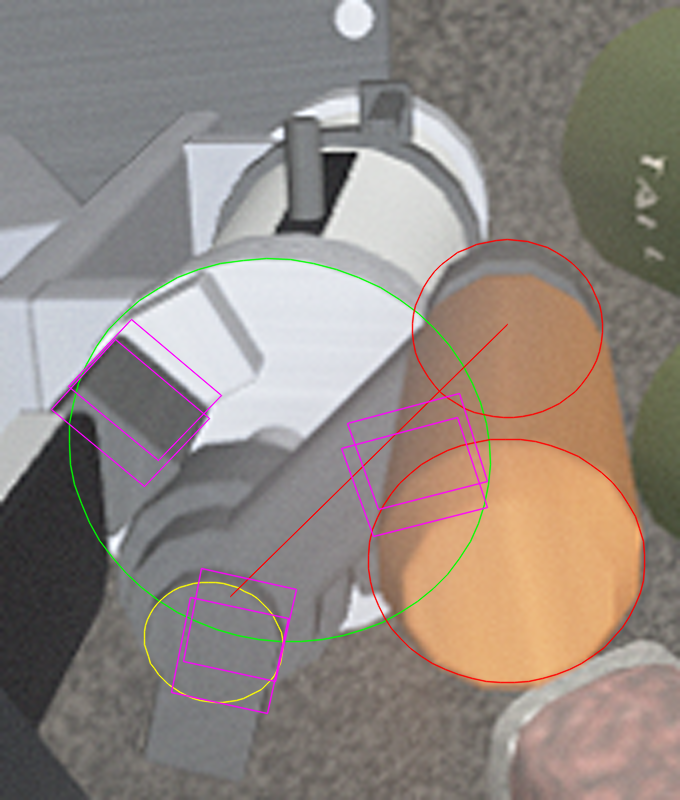

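```bash
python3 -m creep '[{"travel":[0,0,0],"twist":[0,0,0],"grip":0.5},{"travel":[0,0,0],"twist":[0,0,0],"grip":0.3},{"travel":[0,0,0],"twist":[0,0,0],"grip":0},{"travel":[0,0,0],"twist":[0,0,0],"grip":0},{"travel":[0,0,0],"twist":[0,0,0],"grip":0}]'
python3 - <<'E'
from h import *
P=np.load("P.npy");R=Rtool(P)
s=st(); print("tool-frame coords u,-y,-s",1e3*R.T@(s["tool_pos"]-axis_pt(P,0)), "F tool",R.T@s["wrist_force"])
plan(s["tool_pos"],R,1)
snap("wrist","w3")
E
```

```text
t: 3.0
tool_pos: [0.6044, -0.1202, 0.2673]
ee_rot: [[0.701, -0.586, 0.405], [-0.507, -0.81, -0.294], [0.501, 0.001, -0.866]]
wrist_force: [-1.7, 0.0, 1.4]
grip_width: 0.0226
t 3.0 p [ 0.6044 -0.1202  0.2673] F [-1.7  0.   1.4] M [ 0.25  0.61 -0.05] g 0.0226 q [ 0.3   0.28 -0.4   1.99  0.81  0.62 -1.3 ]
tool-frame coords u,-y,-s [  39.6026883   -35.8810631  -222.32713959] F tool [-0.51416924  0.98679095 -1.92483919]
[0.0, 0.0, 0.0] [0.003, -0.001, -0.004]
```

View pics/w3.png

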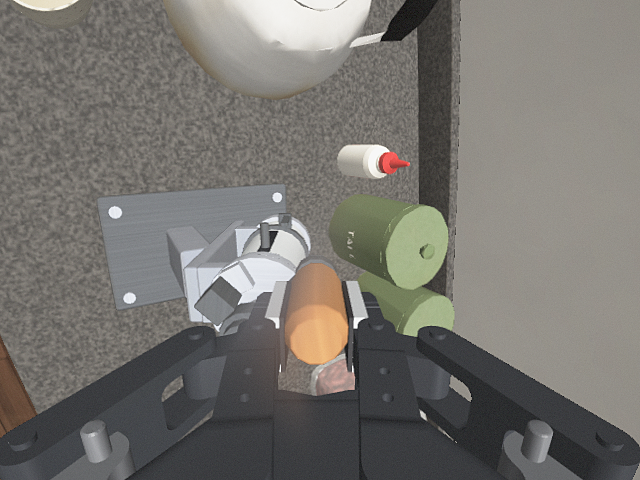

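```bash
cat >> h.py <<'E'
def arc(th0,step,n):
    for i in range(n):
        a,b=np.radians(th0+i*step),np.radians(th0+(i+1)*step)
        print(th0+(i+1)*step,np.round(55*np.array([np.sin(b)-np.sin(a),-(np.cos(b)-np.cos(a))]),1).tolist())
def pos(Ph=[]):
    P=np.load("P.npy");R=Rtool(P); s=st(); v=1e3*R.T@(s["tool_pos"]-axis_pt(P,0)); w=v-[1.4,3.7,0]
    print("u,-y,-s",np.round(v,1),"F tool",np.round(R.T@s["wrist_force"],1),"theta",round(np.degrees(np.arctan2(w[0],-w[1])),1),"r",round(np.hypot(w[0],w[1]),1), "rot err",np.round(Ro.from_matrix(s["ee_rot"].T@R).as_rotvec(),3))
E
python3 -c "
from h import *
arc(44,-8,5)"
```

```text
36 [-5.9, -4.9]
28 [-6.5, -4.1]
20 [-7.0, -3.1]
12 [-7.4, -2.1]
4 [-7.6, -1.1]
```

```bash
python3 -m creep '[{"travel":[-5.9,-4.9,0],"twist":[0.003,-0.001,-0.004],"grip":0},{"travel":[-6.5,-4.1,0],"twist":[0,0,0],"grip":0},{"travel":[-7,-3.1,0],"twist":[0,0,0],"grip":0},{"travel":[-7.4,-2.1,0],"twist":[0,0,0],"grip":0},{"travel":[-7.6,-1.1,0],"twist":[0,0,0],"grip":0}]'
python3 - <<'E'
from h import *
snap("top","t4"); snap("scene","s4"); snap("wrist","w4"); pos()
P=np.load("P.npy")
crop("t4","t4c",225,125,365,260,4.4); crop("s4","s4c",245,245,375,355,5)
E
```

```text
t: 3.55
tool_pos: [0.589, -0.0894, 0.2493]
ee_rot: [[0.705, -0.582, 0.406], [-0.504, -0.814, -0.29], [0.499, -0.0, -0.866]]
wrist_force: [-0.3, 0.6, 1.9]
grip_width: 0.0227
t 3.7 p [ 0.5886 -0.0892  0.249 ] F [-0.3  4.2  1.4] M [0.6  0.34 0.16] g 0.0228 q [ 0.24  0.28 -0.4   2.05  0.87  0.61 -1.43]
u,-y,-s [   3.7  -51.9 -221.8] F tool [-1.7 -3.2 -2.6] theta 2.4 r 55.7 rot err [-0.001  0.002  0.002]
```

View pics/t4c.png

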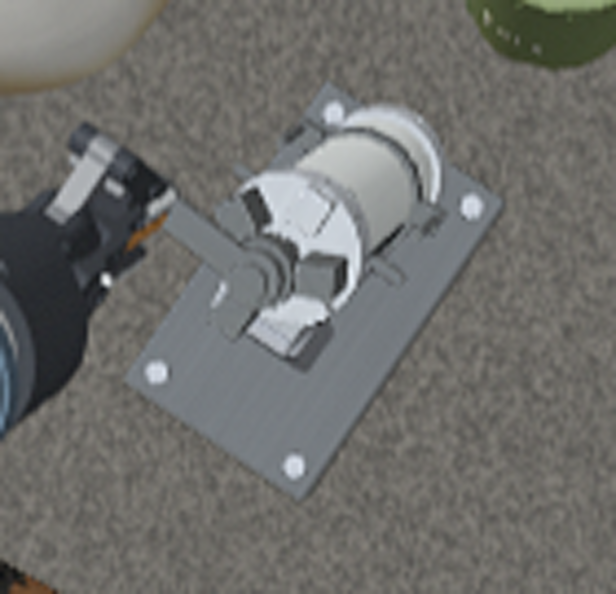

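View pics/s4c.png

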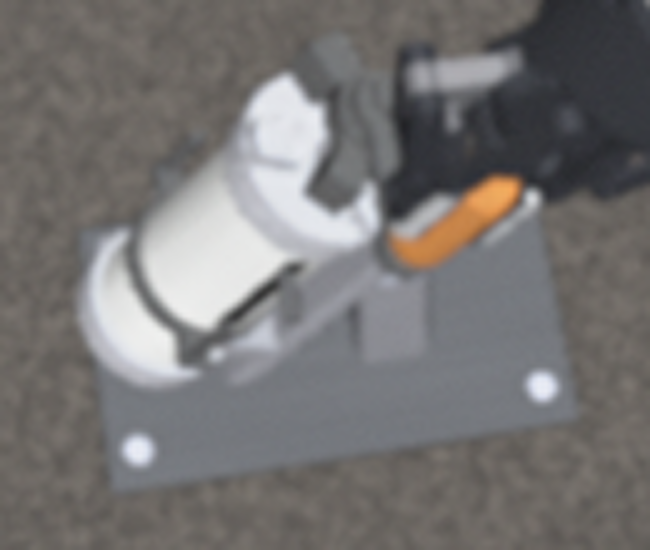

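View pics/w4.png

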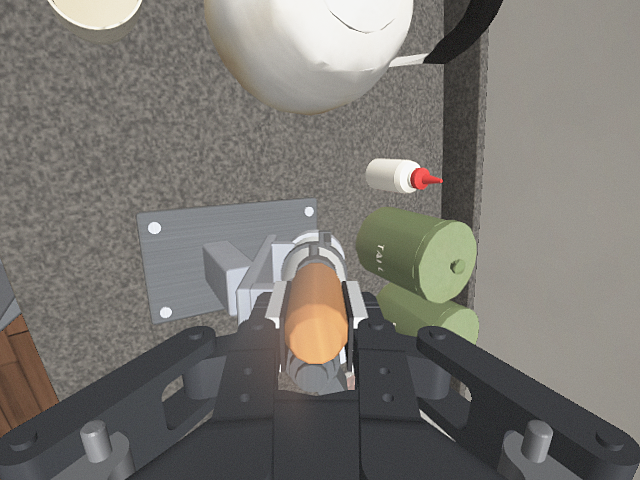

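Run:
```python
from h import *
overlay("t4","o4",cam("top_t4"),np.load("P.npy"),np.radians(3),11,np.radians(-26),(250,145,320,215),9,ears=np.radians(34))
```

```text
(no output)
```

View pics/o4.png

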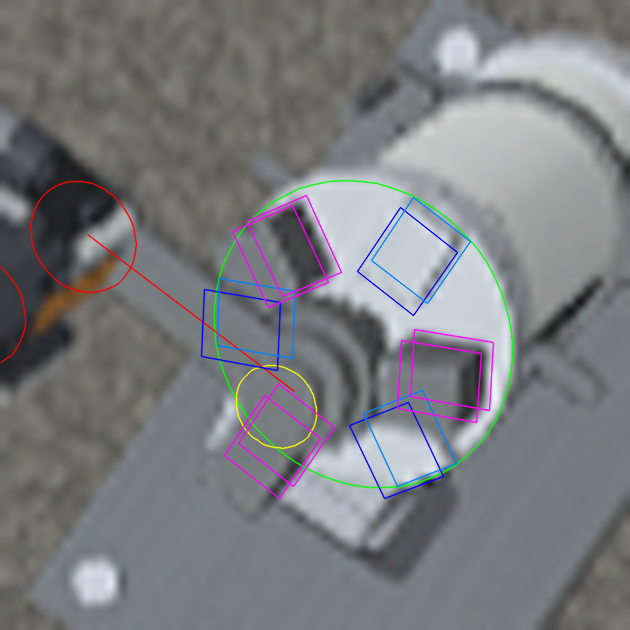

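```bash
python3 -m creep '[{"travel":[0.7,0,2],"twist":[0,0,0],"grip":0},{"travel":[0.5,0,2],"twist":[0,0,0],"grip":0},{"travel":[0,0,2],"twist":[0,0,0],"grip":0},{"travel":[0,0,1],"twist":[0,0,0],"grip":0},{"travel":[0,0,0],"twist":[0,0,0],"grip":0}]'
python3 -c "
from h import *
pos()"
```

```text
t: 4.2
tool_pos: [0.5933, -0.093, 0.2441]
ee_rot: [[0.704, -0.582, 0.406], [-0.505, -0.813, -0.29], [0.499, -0.001, -0.866]]
wrist_force: [3.9, 2.3, -1.5]
grip_width: 0.0228
t 4.2 p [ 0.5933 -0.093   0.2441] F [ 3.9  2.3 -1.5] M [ 0.71 -0.26  0.41] g 0.0228 q [ 0.23  0.3  -0.39  2.04  0.89  0.6  -1.44]
u,-y,-s [   6.5  -51.6 -214.6] F tool [ 0.8 -4.1  2.2] theta 5.3 r 55.5 rot err [-0.001  0.001 -0.   ]
```

```bash
python3 -m creep '[{"travel":[0,0,2],"twist":[0,0,0],"grip":0},{"travel":[0,0,1],"twist":[0,0,0],"grip":0},{"travel":[0,0,1],"twist":[0,0,0],"grip":0},{"travel":[0,0,0],"twist":[0,0,0],"grip":0},{"travel":[0,0,0],"twist":[0,0,0],"grip":0}]'
python3 - <<'E'
from h import *
pos();snap("top","t5"); snap("scene","s5"); snap("wrist","w5")
crop("t5","t5c",250,145,320,215,8); crop("s5","s5c",245,245,375,355,5)
E
```

```text
t: 4.7
tool_pos: [0.5948, -0.0941, 0.2408]
ee_rot: [[0.704, -0.582, 0.406], [-0.504, -0.813, -0.29], [0.5, -0.0, -0.866]]
wrist_force: [3.7, 3.3, -0.4]
grip_width: 0.023
t 4.7 p [ 0.5948 -0.0941  0.2408] F [ 3.7  3.3 -0.4] M [ 0.87 -0.39  0.51] g 0.023 q [ 0.23  0.3  -0.39  2.04  0.9   0.6  -1.44]
u,-y,-s [   6.4  -51.6 -210.8] F tool [ 0.7 -4.9  0.9] theta 5.2 r 55.5 rot err [-0.001  0.001  0.   ]
```

View pics/t5c.png

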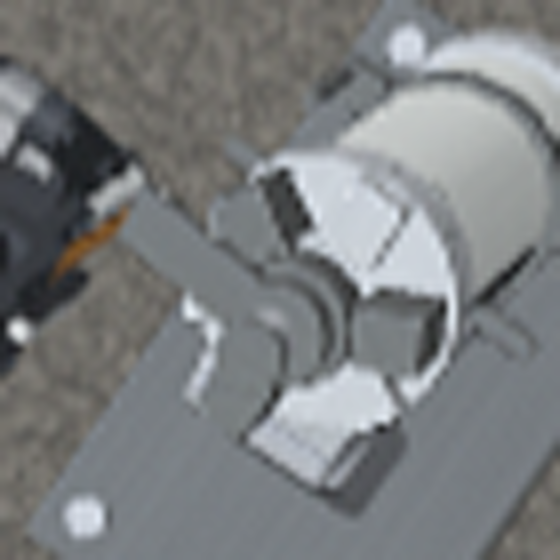

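View pics/s5c.png

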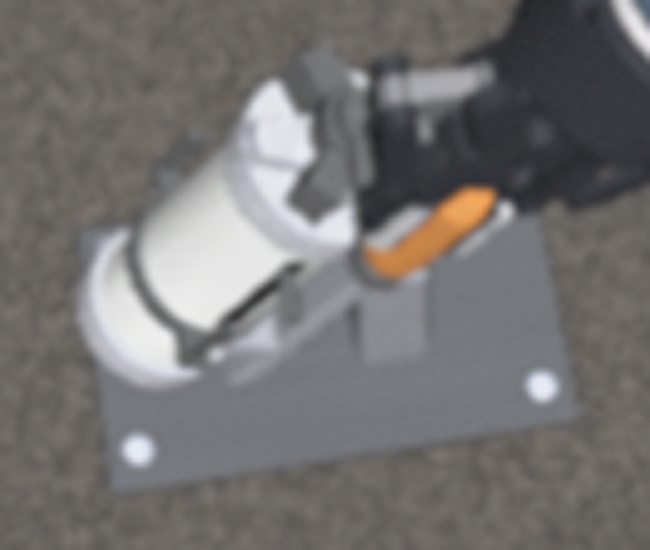

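```bash
python3 -m creep '[{"travel":[0,0,2],"twist":[0,0,0],"grip":0},{"travel":[0,0,1],"twist":[0,0,0],"grip":0},{"travel":[0,0,1],"twist":[0,0,0],"grip":0},{"travel":[0,0,0],"twist":[0,0,0],"grip":0},{"travel":[0,0,0],"twist":[0,0,0],"grip":0}]'
python3 - <<'E'
from h import *
pos()
E
```

```text
t: 5.35
tool_pos: [0.5964, -0.0952, 0.2372]
ee_rot: [[0.704, -0.582, 0.406], [-0.504, -0.813, -0.29], [0.499, -0.0, -0.866]]
wrist_force: [3.8, 4.5, 0.9]
grip_width: 0.0227
t 5.35 p [ 0.5964 -0.0952  0.2372] F [3.8 4.5 0.9] M [ 0.89 -0.39  0.52] g 0.0227 q [ 0.23  0.31 -0.38  2.04  0.91  0.59 -1.45]
u,-y,-s [   6.4  -51.5 -206.7] F tool [ 0.9 -5.8 -0.5] theta 5.1 r 55.4 rot err [-0.     0.001 -0.   ]
```

Run:
```python
from h import *
snap("top","t6"); snap("scene","s6"); snap("wrist","w6")
crop("t6","t6c",250,145,320,215,8); crop("s6","s6c",245,245,375,355,5)
crop("w6","w6c",240,230,400,400,4)
```

```text
(no output)
```

View pics/t6c.png

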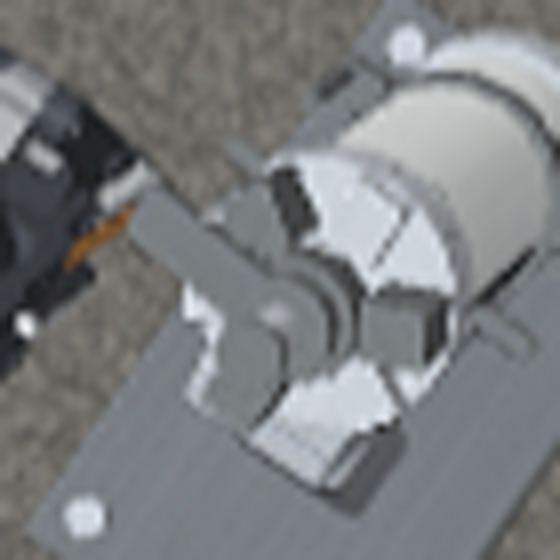

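View pics/s6c.png

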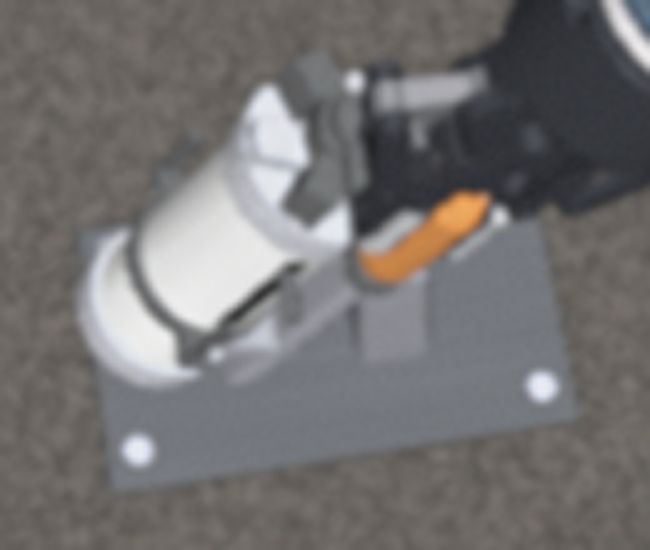

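View pics/w6c.png

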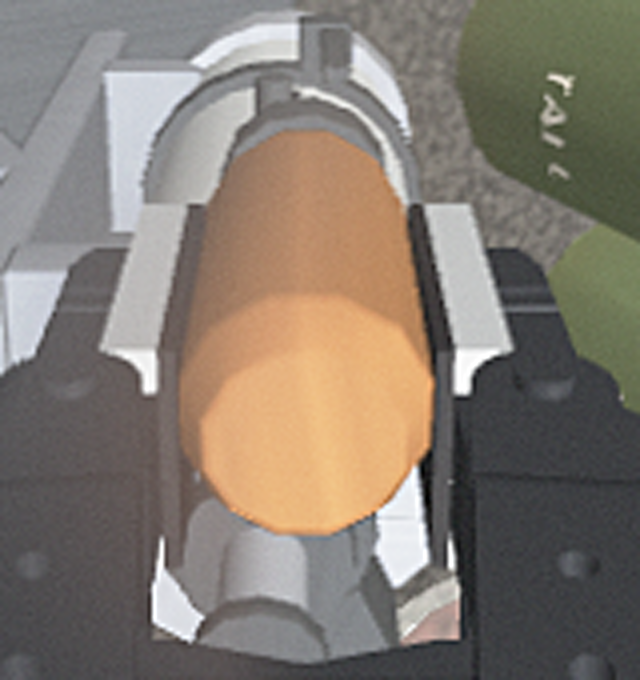

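```bash
python3 -m creep '[{"travel":[0,0,2],"twist":[0,0,0],"grip":0},{"travel":[0,0,1],"twist":[0,0,0],"grip":0},{"travel":[0,0,1],"twist":[0,0,0],"grip":0},{"travel":[0,0,0],"twist":[0,0,0],"grip":0},{"travel":[0,0,0],"twist":[0,0,0],"grip":0}]'
python3 - <<'E'
from h import *
pos()
snap("top","t7"); snap("scene","s7")
crop("t7","t7c",250,145,320,215,8); crop("s7","s7c",245,245,375,355,5)
E
```

```text
t: 6.0
tool_pos: [0.5982, -0.0962, 0.2377]
ee_rot: [[0.702, -0.583, 0.409], [-0.503, -0.813, -0.294], [0.504, 0.0, -0.864]]
wrist_force: [-20.7, 9.8, 36.9]
grip_width: 0.0226
t 6.0 p [ 0.5982 -0.0962  0.2377] F [-20.7   9.8  36.9] M [-0.07  1.24 -0.43] g 0.0226 q [ 0.23  0.31 -0.38  2.04  0.92  0.59 -1.46]
u,-y,-s [   8.4  -51.8 -206.1] F tool [ -1.    4.1 -43.2] theta 7.2 r 55.9 rot err [ 0.001 -0.004 -0.   ]
```

View pics/t7c.png

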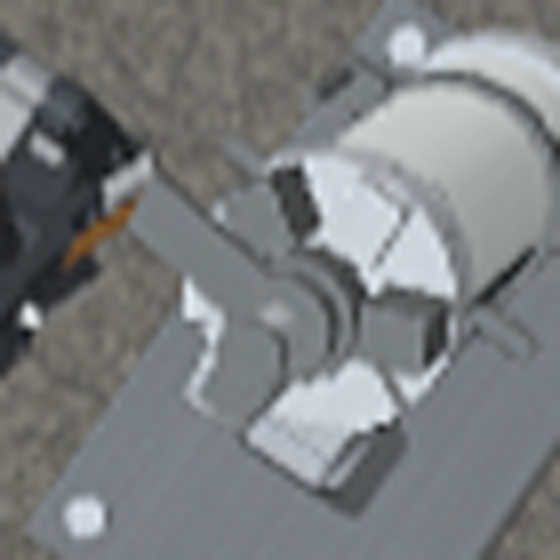

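View pics/s7c.png

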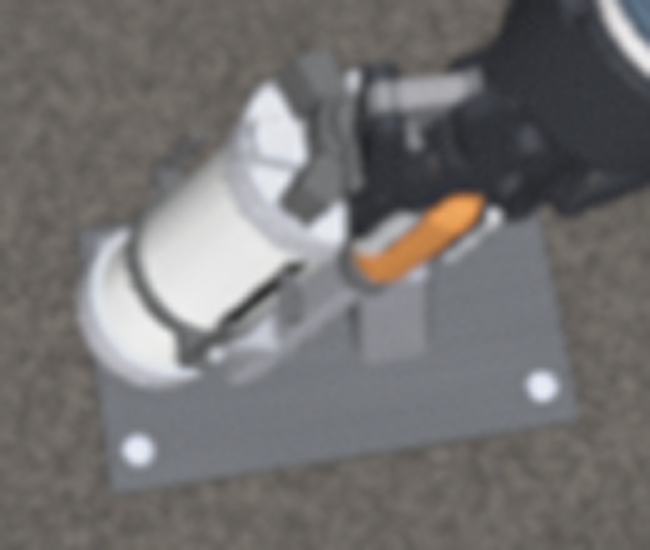

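```bash
python3 -m creep '[{"travel":[0,0,-1.5],"twist":[0,0,0],"grip":0},{"travel":[0,0,-1],"twist":[0,0,0],"grip":0},{"travel":[0,0,0],"twist":[0,0,0],"grip":0},{"travel":[0,0,0],"twist":[0,0,0],"grip":0},{"travel":[0,0,0],"twist":[0,0,0],"grip":0}]'
python3 - <<'E'
from h import *
pos()
P=np.load("P.npy")
for n,f,b in [("scene","s7",(245,245,375,355)),("top","t7",(250,135,330,215)),("wrist","w2",(190,190,360,390))]:
    c=cam(n+"_"+f); F={"scene":6,"top":8,"wrist":4}[n]
    a=cv2.imread(f"pics/{f}.png")[b[1]:b[3],b[0]:b[2]]; a=cv2.resize(a,None,fx=F,fy=F,interpolation=cv2.INTER_CUBIC)
    for s in range(0,141,10):
        q=(proj(c,[axis_pt(P,s,29,0),axis_pt(P,s,48,0)])-b[:2]+.5)*F
        cv2.line(a,*[tuple(int(v) for v in k) for k in q],(0,0,255) if s%50 else (0,255,0),1)
    cv2.imwrite(f"pics/tick_{n}.png",a); o=-c["R"].T@c["t"]; print(n,o,"ext frame",1e3*Rtool(P).T@(o-axis_pt(P,80)))
E
```

```text
t: 6.6
tool_pos: [0.5972, -0.0957, 0.2374]
ee_rot: [[0.703, -0.582, 0.408], [-0.504, -0.813, -0.292], [0.501, -0.0, -0.865]]
wrist_force: [-4.7, 5.8, 14.0]
grip_width: 0.0228
t 6.6 p [ 0.5972 -0.0957  0.2374] F [-4.7  5.8 14. ] M [0.51 0.1  0.23] g 0.0228 q [ 0.23  0.31 -0.38  2.04  0.91  0.59 -1.45]
u,-y,-s [   7.2  -51.6 -206.5] F tool [  0.7  -1.9 -15.7] theta 6.0 r 55.6 rot err [-0.    -0.001 -0.   ]
scene [0.86220381 0.16318238 1.15719669] ext frame [ 523.19822376 -416.3775814  -890.63809544]
top [ 0.45219239 -0.20504147  1.04483185] ext frame [ 363.99780556  121.71895458 -852.80482937]
wrist [ 0.58838878 -0.02757839  0.38153212] ext frame [  38.76110205 -101.86047422 -274.66803965]
```

View pics/tick_scene.png

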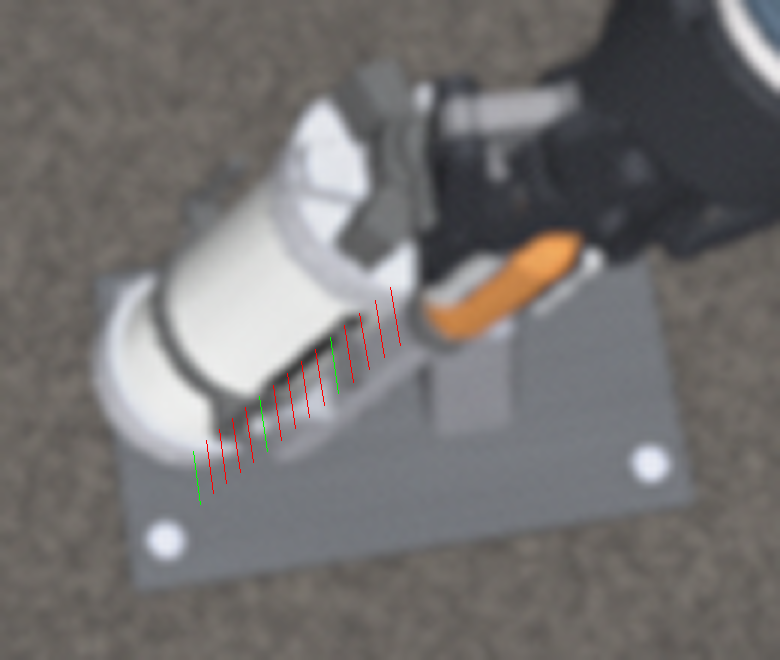

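View pics/tick_top.png

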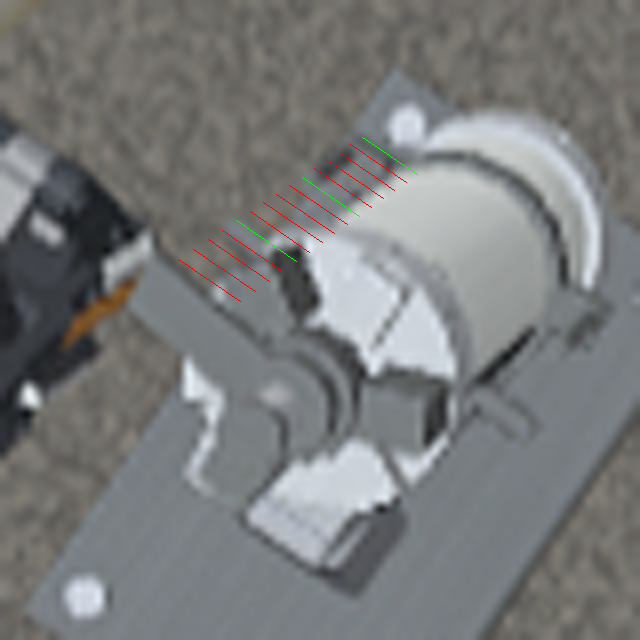

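View pics/tick_wrist.png

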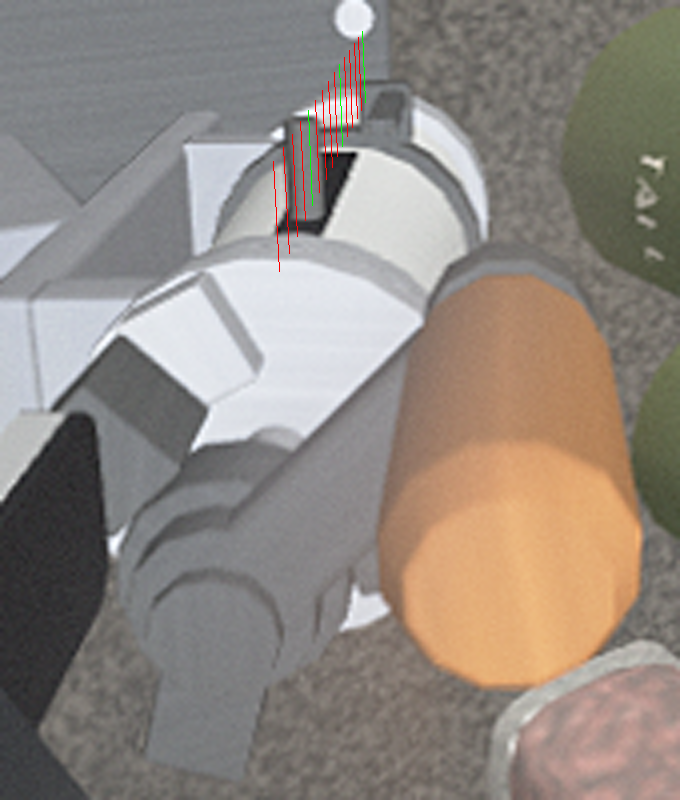

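```bash
python3 -c "
from h import *
arc(6,12,30)"
```

```text
18 [11.2, 2.4]
30 [10.5, 4.7]
42 [9.3, 6.8]
54 [7.7, 8.5]
66 [5.7, 10.0]
78 [3.6, 10.9]
90 [1.2, 11.4]
102 [-1.2, 11.4]
114 [-3.6, 10.9]
126 [-5.7, 10.0]
138 [-7.7, 8.5]
150 [-9.3, 6.8]
162 [-10.5, 4.7]
174 [-11.2, 2.4]
186 [-11.5, -0.0]
198 [-11.2, -2.4]
210 [-10.5, -4.7]
222 [-9.3, -6.8]
234 [-7.7, -8.5]
246 [-5.7, -10.0]
258 [-3.6, -10.9]
270 [-1.2, -11.4]
282 [1.2, -11.4]
294 [3.6, -10.9]
306 [5.7, -10.0]
318 [7.7, -8.5]
330 [9.3, -6.8]
342 [10.5, -4.7]
354 [11.2, -2.4]
366 [11.5, -0.0]
```

```bash
python3 -m creep '[{"travel":[11.2,2.4,-0.4],"twist":[0,0,0],"grip":0},{"travel":[10.5,4.7,0],"twist":[0,0,0],"grip":0},{"travel":[9.3,6.8,0],"twist":[0,0,0],"grip":0},{"travel":[7.7,8.5,0],"twist":[0,0,0],"grip":0},{"travel":[5.7,10,0],"twist":[0,0,0],"grip":0}]'
python3 - <<'E'
from h import *
pos();snap("wrist","w8");snap("top","t8")
crop("t8","t8c",250,135,330,215,7)
E
```

```text
t: 7.1
tool_pos: [0.6095, -0.1424, 0.2589]
ee_rot: [[0.705, -0.58, 0.408], [-0.503, -0.815, -0.288], [0.499, -0.002, -0.866]]
wrist_force: [-2.6, 9.5, 6.9]
grip_width: 0.0229
t 7.1 p [ 0.6095 -0.1424  0.2589] F [-2.6  9.5  6.9] M [1.55 0.28 0.66] g 0.0229 q [ 0.34  0.31 -0.39  1.99  0.82  0.58 -1.26]
u,-y,-s [  50.3  -20.8 -206.5] F tool [-3.1 -6.2 -9.8] theta 63.4 r 54.7 rot err [-0.003  0.001  0.002]
```

View pics/w8.png

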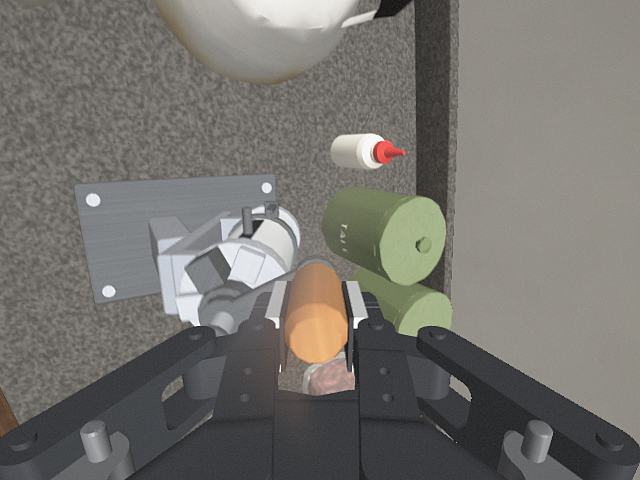

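View pics/t8c.png

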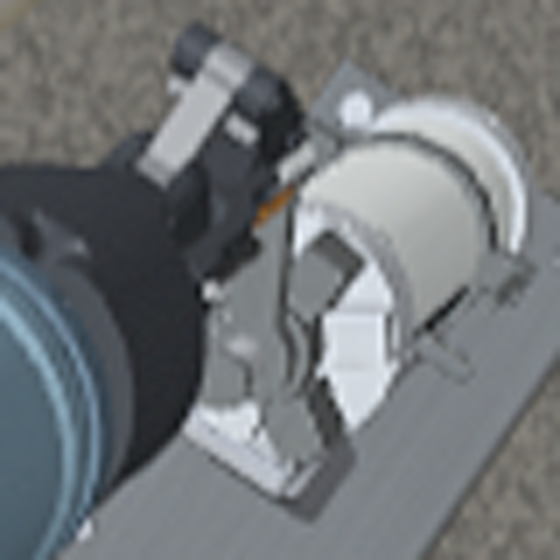

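```bash
python3 -m creep '[{"travel":[3.6,10.9,0],"twist":[0,0,0],"grip":0},{"travel":[1.2,11.4,0],"twist":[0,0,0],"grip":0},{"travel":[-1.2,11.4,0],"twist":[0,0,0],"grip":0},{"travel":[-3.6,10.9,0],"twist":[0,0,0],"grip":0},{"travel":[-5.7,10,0],"twist":[0,0,0],"grip":0}]'
python3 - <<'E'
from h import *
pos()
E
python3 -m creep '[{"travel":[-7.7,8.5,0],"twist":[0,0,0],"grip":0},{"travel":[-9.3,6.8,0],"twist":[0,0,0],"grip":0},{"travel":[-10.5,4.7,0],"twist":[0,0,0],"grip":0},{"travel":[-11.2,2.4,0],"twist":[0,0,0],"grip":0},{"travel":[-11.5,0,0],"twist":[0,0,0],"grip":0}]'
python3 - <<'E'
from h import *
pos();snap("wrist","w9")
E
```

```text
t: 7.7
tool_pos: [0.5742, -0.1852, 0.2567]
ee_rot: [[0.704, -0.581, 0.409], [-0.504, -0.814, -0.29], [0.501, -0.002, -0.865]]
wrist_force: [1.8, 7.1, 5.4]
grip_width: 0.0226
t 7.7 p [ 0.5742 -0.1852  0.2567] F [1.8 7.1 5.4] M [ 1.29 -0.38  0.8 ] g 0.0226 q [ 0.44  0.26 -0.38  2.06  0.79  0.51 -1.17]
u,-y,-s [  45.8   34.6 -206.5] F tool [ 0.4 -6.8 -6. ] theta 124.8 r 54.1 rot err [-0.003 -0.001  0.   ]
t: 8.2
tool_pos: [0.5261, -0.1796, 0.2322]
ee_rot: [[0.702, -0.583, 0.409], [-0.504, -0.813, -0.292], [0.503, -0.001, -0.864]]
wrist_force: [5.6, 1.5, 7.6]
grip_width: 0.023
t 8.2 p [ 0.5261 -0.1796  0.2322] F [5.6 1.5 7.6] M [ 0.18 -1.24  0.42] g 0.023 q [ 0.41  0.21 -0.35  2.19  0.89  0.43 -1.3 ]
u,-y,-s [  -3.1   58.  -206.5] F tool [ 7.  -4.5 -4.7] theta -175.3 r 54.5 rot err [-0.001 -0.003 -0.001]
```

View pics/w9.png

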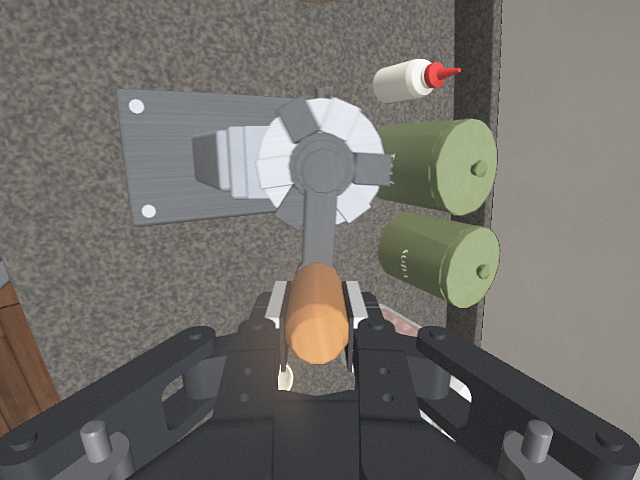

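```bash
python3 -m creep '[{"travel":[-11.2,-2.4,0.4],"twist":[0,0,0],"grip":0},{"travel":[-10.5,-4.7,0],"twist":[0,0,0],"grip":0},{"travel":[-9.3,-6.8,0],"twist":[0,0,0],"grip":0},{"travel":[-7.7,-8.5,0],"twist":[0,0,0],"grip":0},{"travel":[-5.7,-10,0],"twist":[0,0,0],"grip":0}]'
python3 - <<'E'
from h import *
pos();snap("wrist","w10");snap("top","t10");snap("scene","s10")
crop("t10","t10c",250,125,340,215,7);crop("s10","s10c",245,245,375,355,6)
E
```

```text
t: 8.75
tool_pos: [0.5115, -0.1333, 0.2096]
ee_rot: [[0.701, -0.587, 0.404], [-0.506, -0.809, -0.298], [0.502, 0.004, -0.865]]
wrist_force: [-11.0, 1.3, 23.8]
grip_width: 0.0223
t 8.75 p [ 0.5115 -0.1333  0.2096] F [-11.    1.3  23.8] M [-0.92  0.46 -0.62] g 0.0223 q [ 0.28  0.22 -0.34  2.25  1.04  0.46 -1.56]
u,-y,-s [ -48.1   28.9 -206.2] F tool [  3.5   5.4 -25.5] theta -117.0 r 55.5 rot err [ 0.007 -0.003 -0.003]
```

View pics/w10.png

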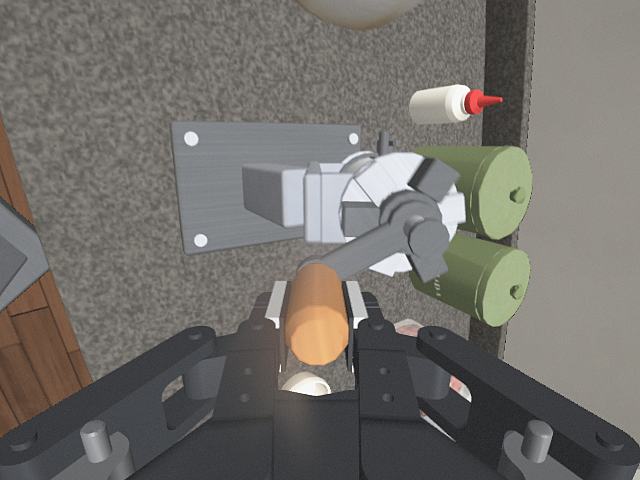

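View pics/t10c.png

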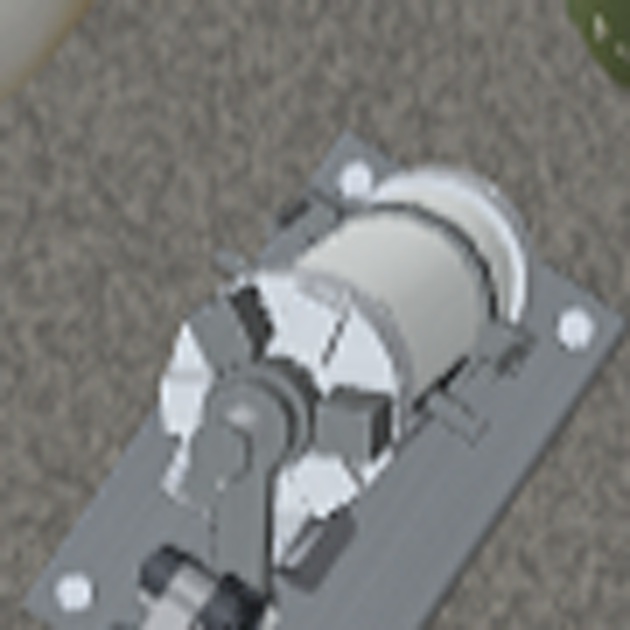

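View pics/s10c.png

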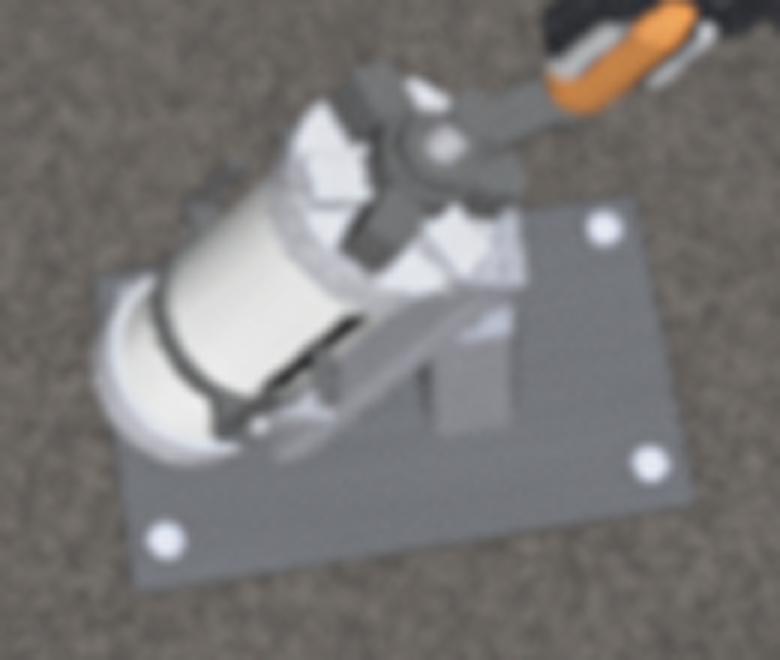

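```bash
python3 -m creep '[{"travel":[0,0,-1.5],"twist":[0,0,0],"grip":0},{"travel":[0,0,0],"twist":[0,0,0],"grip":0.5},{"travel":[0,0,0],"twist":[0,0,0],"grip":1},{"travel":[0,0,0],"twist":[0,0,0],"grip":1},{"travel":[0,0,0],"twist":[0,0,0],"grip":1}]'
python3 -m creep '[{"travel":[0,0,-10],"twist":[0,0,0],"grip":1},{"travel":[0,0,-15],"twist":[0,0,0],"grip":1},{"travel":[0,0,-20],"twist":[0,0,0],"grip":1},{"travel":[0,0,-20],"twist":[0,0,0],"grip":1},{"travel":[0,0,-10],"twist":[0,0,0],"grip":1}]'
python3 - <<'E'
from h import *
pos();snap("wrist","w11")
P=np.load("P.npy");R=Rtool(P);O=axis_pt(P,0)
R1=R@Ro.from_rotvec([.785,0,0]).as_matrix()
p1=O+R@np.array([0,.142,-.23]); p2=O+R@np.array([0,.142,-.143])
plan(p1,R1,10); print(); plan(p2,R1,3,p0=p1,R0=R1)
E
```

```text
t: 9.4
tool_pos: [0.5112, -0.1302, 0.2088]
ee_rot: [[0.705, -0.583, 0.404], [-0.505, -0.812, -0.291], [0.498, 0.001, -0.867]]
wrist_force: [-0.1, 0.2, -0.8]
grip_width: 0.0791
t: 9.9
tool_pos: [0.4811, -0.1077, 0.2753]
ee_rot: [[0.704, -0.582, 0.406], [-0.504, -0.813, -0.291], [0.5, 0.0, -0.866]]
wrist_force: [0.7, -0.2, -0.9]
grip_width: 0.0851
t 9.9 p [ 0.4811 -0.1077  0.2753] F [ 0.7 -0.2 -0.9] M [ 0.28  0.37 -0.  ] g 0.0851 q [ 0.33  0.04 -0.43  2.25  0.71  0.56 -1.27]
u,-y,-s [ -49.5   25.8 -283. ] F tool [ 0.2 -0.3  1.1] theta -113.4 r 55.5 rot err [ 0.  0. -0.]
[4.9, 11.7, 5.4] [0.078, -0.0, 0.0]
[4.9, 12.0, 4.4] [0.078, -0.0, 0.0]
[4.9, 12.3, 3.5] [0.078, -0.0, 0.0]
[4.9, 12.6, 2.5] [0.078, -0.0, 0.0]
[4.9, 12.7, 1.5] [0.078, -0.0, 0.0]
[4.9, 12.8, 0.5] [0.078, -0.0, 0.0]
[4.9, 12.8, -0.5] [0.078, -0.0, 0.0]
[4.9, 12.7, -1.5] [0.078, -0.0, 0.0]
[4.9, 12.6, -2.5] [0.078, -0.0, 0.0]
[4.9, 12.4, -3.5] [0.078, -0.0, 0.0]

[-0.0, 20.5, 20.5] [-0.0, -0.0, 0.0]
[0.0, 20.5, 20.5] [0.0, 0.0, 0.0]
[-0.0, 20.5, 20.5] [0.0, 0.0, 0.0]
```

View pics/w11.png

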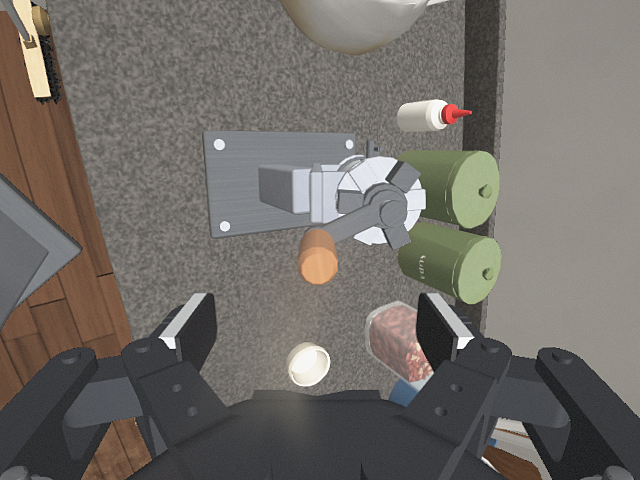

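```bash
python3 -m creep '[{"travel":[5,12,0],"twist":[0.078,0,0],"grip":1},{"travel":[5,12,0],"twist":[0.078,0,0],"grip":1},{"travel":[5,12,4],"twist":[0.078,0,0],"grip":1},{"travel":[5,13,4],"twist":[0.078,0,0],"grip":1},{"travel":[5,13,3],"twist":[0.078,0,0],"grip":1}]'
python3 -m creep '[{"travel":[5,13,2],"twist":[0.078,0,0],"grip":1},{"travel":[5,13,2],"twist":[0.078,0,0],"grip":1},{"travel":[5,13,0],"twist":[0.078,0,0],"grip":1},{"travel":[5,13,-1],"twist":[0.078,0,0],"grip":1},{"travel":[5,12,-1],"twist":[0.078,0,0],"grip":1}]'
python3 - <<'E'
from h import *
pos();snap("wrist","w12")
P=np.load("P.npy");R=Rtool(P);O=axis_pt(P,0)
R1=R@Ro.from_rotvec([.785,0,0]).as_matrix()
plan(O+R@np.array([0,.142,-.143]),R1,5)
E
```

```text
t: 10.45
tool_pos: [0.4682, -0.1402, 0.2671]
ee_rot: [[0.726, -0.469, 0.503], [-0.507, -0.859, -0.07], [0.465, -0.205, -0.861]]
wrist_force: [0.3, 0.9, -1.0]
grip_width: 0.0853
t: 10.95
tool_pos: [0.4566, -0.1767, 0.2567]
ee_rot: [[0.744, -0.347, 0.571], [-0.507, -0.85, 0.144], [0.435, -0.397, -0.808]]
wrist_force: [0.1, -0.8, -0.6]
grip_width: 0.0853
t 10.95 p [ 0.4566 -0.1767  0.2567] F [ 0.1 -0.8 -0.6] M [-0.19  0.65 -0.03] g 0.0853 q [ 0.75  0.1  -0.2   2.3  -1.02  0.5   0.92]
u,-y,-s [ -41.2   96.1 -256.7] F tool [0.2 0.6 0.8] theta -155.2 r 101.8 rot err [-0.467  0.077  0.004]
[9.4, 17.4, 15.7] [0.064, 0.014, -0.005]
[9.1, 18.4, 14.6] [0.064, 0.014, -0.005]
[8.8, 19.4, 13.6] [0.064, 0.014, -0.005]
[8.5, 20.2, 12.4] [0.064, 0.014, -0.005]
[8.2, 21.0, 11.2] [0.064, 0.014, -0.005]
```

View pics/w12.png

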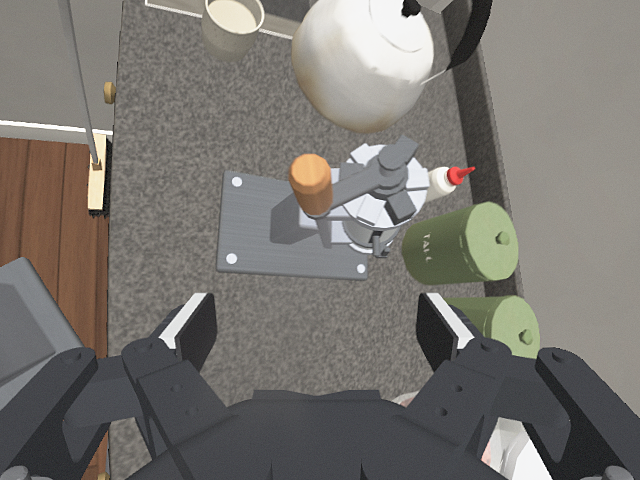

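```bash
python3 -m creep '[{"travel":[9.4,17.4,15.7],"twist":[0.064,0.014,-0.005],"grip":1},{"travel":[9,18.4,14.6],"twist":[0.064,0.014,-0.005],"grip":1},{"travel":[9,19.4,13.6],"twist":[0.064,0.014,-0.005],"grip":1},{"travel":[8.5,20,12],"twist":[0.064,0.014,-0.005],"grip":1},{"travel":[8,21,11],"twist":[0.064,0.014,-0.005],"grip":1}]'
python3 - <<'E'
from h import *
pos();snap("wrist","w13")
P=np.load("P.npy");R=Rtool(P);O=axis_pt(P,0)
R1=R@Ro.from_rotvec([.785,0,0]).as_matrix()
plan(O+R@np.array([0,.142,-.143]),R1,5)
E
```

```text
t: 11.5
tool_pos: [0.5043, -0.2637, 0.1794]
ee_rot: [[0.705, -0.129, 0.697], [-0.507, -0.779, 0.369], [0.495, -0.614, -0.615]]
wrist_force: [0.9, 0.5, 0.8]
grip_width: 0.0855
t 11.5 p [ 0.5043 -0.2637  0.1794] F [0.9 0.5 0.8] M [-0.36  0.69 -0.03] g 0.0855 q [ 1.15  0.58 -0.37  2.09 -1.27  0.72  1.55]
u,-y,-s [  -2.5  139.1 -145.1] F tool [ 0.8 -0.9 -0.4] theta -178.4 r 135.4 rot err [-0.783  0.005 -0.004]
[0.7, -0.6, -0.3] [0.001, 0.0, -0.003]
[0.7, -0.6, -0.3] [0.001, 0.0, -0.003]
[0.7, -0.6, -0.3] [0.001, 0.0, -0.003]
[0.7, -0.6, -0.3] [0.001, 0.0, -0.003]
[0.7, -0.6, -0.3] [0.001, 0.0, -0.003]
```

View pics/w13.png

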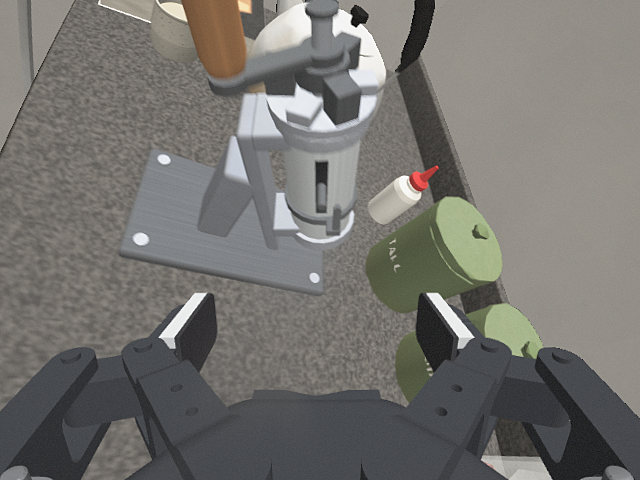

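Very good side view. Enlarging it.

Run:
```python
from h import *
crop("w13","w13c",260,70,390,260,4)
P=np.load("P.npy");c=cam("wrist_w13");b=(270,130,380,260);F=6
a=cv2.imread("pics/w13.png")[b[1]:b[3],b[0]:b[2]]; a=cv2.resize(a,None,fx=F,fy=F,interpolation=cv2.INTER_CUBIC)
cv2.imwrite("pics/w13d.png",a)
for s in range(30,141,10):
    p0=axis_pt(P,s,29,np.pi);p1=axis_pt(P,s,48,np.pi);q=(proj(c,[p0,p1])-b[:2]+.5)*F
    cv2.line(a,*[tuple(int(v) for v in k) for k in q],(0,0,255) if s%50 else (0,255,0),1)
    U=Rtool(P)[:,0]*.012
    q=(proj(c,[p1+U])-b[:2]+.5)*F; cv2.circle(a,tuple(int(v) for v in q[0]),2,(255,0,0),-1)
cv2.imwrite("pics/w13t.png",a)
```

```text
(no output)
```

View pics/w13d.png

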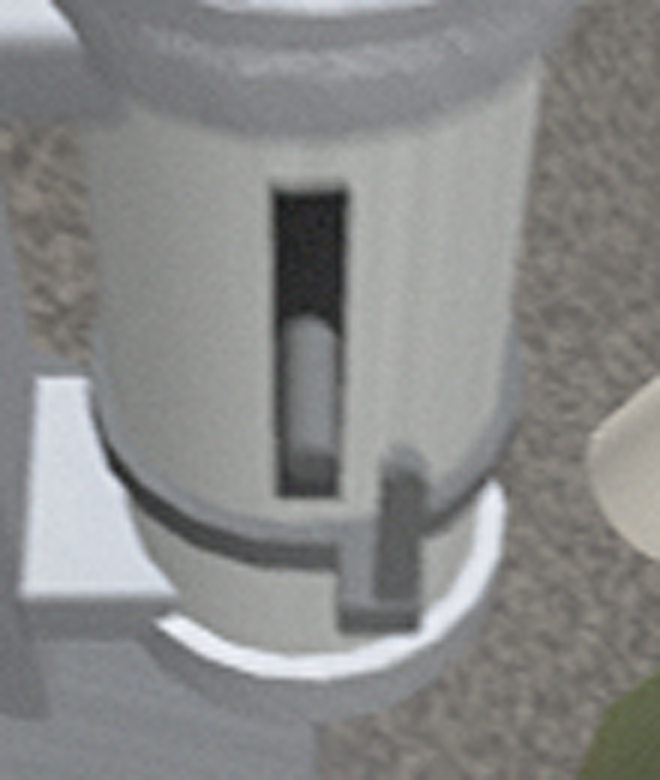

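View pics/w13t.png

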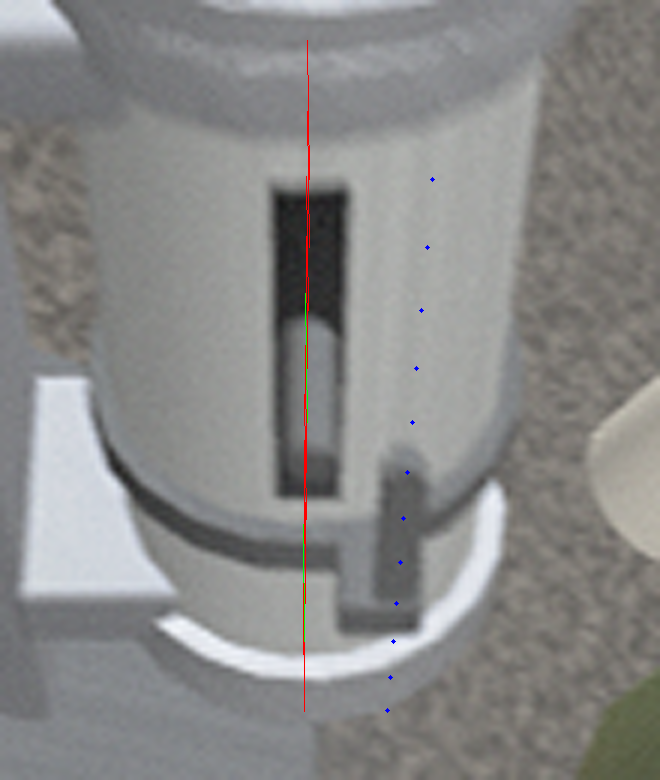

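Run:
```python
from h import *
P=np.load("P.npy");R=Rtool(P);O=axis_pt(P,0)
R1=R@Ro.from_rotvec([1.1,0,0]).as_matrix()
plan(O+R@np.array([0.005,.138,-.105]),R1,5)
```

```text
[1.8, 4.1, 5.7] [0.064, 0.0, -0.003]
[1.7, 4.5, 5.4] [0.064, 0.0, -0.003]
[1.7, 4.8, 5.1] [0.064, 0.0, -0.003]
[1.7, 5.1, 4.8] [0.064, 0.0, -0.003]
[1.7, 5.4, 4.4] [0.064, 0.0, -0.003]
```

```bash
python3 -m creep '[{"travel":[1.8,4,5.7],"twist":[0.064,0,-0.003],"grip":1},{"travel":[1.7,4.5,5.4],"twist":[0.064,0,-0.003],"grip":1},{"travel":[1.7,4.8,5],"twist":[0.064,0,-0.003],"grip":1},{"travel":[1.7,5,4.8],"twist":[0.064,0,-0.003],"grip":1},{"travel":[1.7,5.4,4.4],"twist":[0.064,0,-0.003],"grip":1}]'
python3 - <<'E'
from h import *
pos();snap("wrist","w14")
E
```

```text
t: 12.05
tool_pos: [0.5272, -0.2724, 0.1538]
ee_rot: [[0.708, 0.106, 0.698], [-0.495, -0.631, 0.598], [0.504, -0.769, -0.394]]
wrist_force: [1.2, -0.5, -0.2]
grip_width: 0.0848
t 12.05 p [ 0.5272 -0.2724  0.1538] F [ 1.2 -0.5 -0.2] M [-0.61  0.68 -0.03] g 0.0848 q [ 1.2   0.86 -0.36  1.88 -1.15  1.01  1.6 ]
u,-y,-s [   5.3  132.8 -111. ] F tool [ 1.  -0.3  0.8] theta 178.3 r 129.2 rot err [-1.103  0.002  0.011]
```

View pics/w14.png

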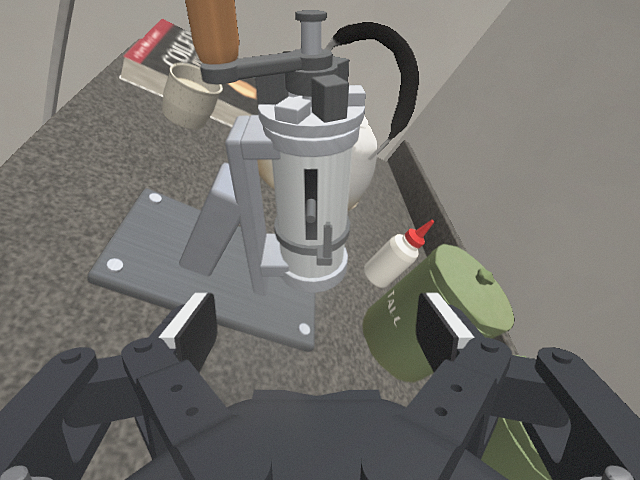

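Run:
```python
from h import *
crop("w14","w14d",265,160,365,290,6)
```

```text
(no output)
```

View pics/w14d.png

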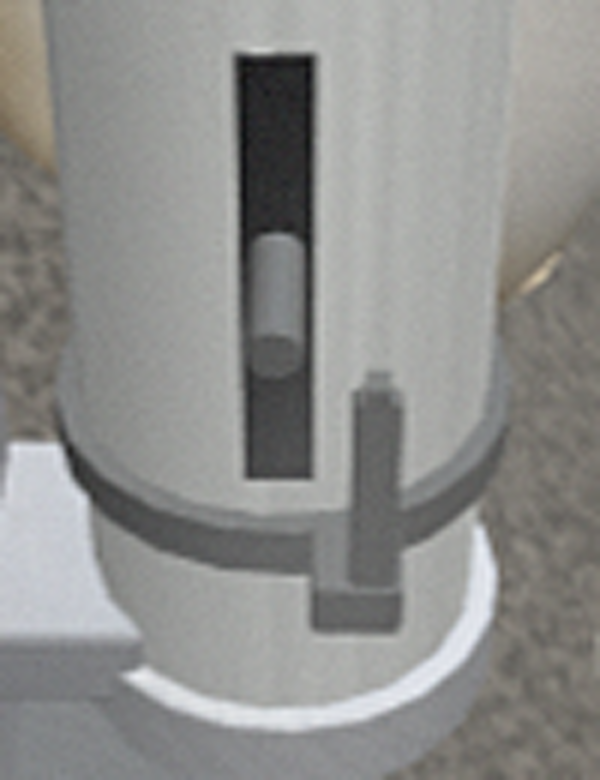

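```bash
cat > m.py <<'E'
from h import *
P=np.load("P.npy");R=Rtool(P);O=axis_pt(P,0)
a=cam("wrist_w13");b=cam("wrist_w14")
A=lambda p:np.array(p)/6+[270,130]-.4
B=lambda p:np.array(p)/6+[265,160]-.4
for n,p,q in [("pin end",(310,470),(273,357)),("ptr front top",(403,473),(378,392)),("ptr apex",(405,445),(378,372)),("ptr foot",(400,600),(378,585))]:
    X,e=tri([(a,A(p)),(b,B(q))]); v=1e3*R.T@(X-O); print(n,np.round([v[0],-v[1],-v[2]],1),e)
def sAt(c,px,u,y):
    f=lambda s:(proj(c,[O+R@np.array([u,-y,-s[0]])/1e3])[0]-px)
    r=least_squares(f,[90]); return r.x[0],np.round(r.fun,1)
for y in(-48,): print("pin s",sAt(a,A((310,470)),0,y),sAt(b,B((273,357)),0,y))
for y in(-36,-40,-44,-48): print(y,"front top",sAt(a,A((403,473)),12,y),sAt(b,B((378,392)),12,y),"apex",sAt(a,A((405,445)),12,y),sAt(b,B((378,372)),12,y))
E
python3 m.py
```

```text
pin end [  0.2 -52.   96.2] [[-0.2, 0.0], [0.2, -0.0]]
ptr front top [ 11.8 -45.3  85.9] [[-0.0, 0.0], [0.0, -0.0]]
ptr apex [ 12.  -40.5  84.9] [[-0.3, 0.0], [0.3, -0.0]]
ptr foot [ 12.8 -43.5  53.2] [[-0.2, 0.0], [0.2, -0.0]]
pin s (np.float64(90.45667948959829), array([-0.6, -0. ])) (np.float64(92.93979443271073), array([ 0., -0.]))
-36 front top (np.float64(72.53352663609465), array([-0.9, -0.1])) (np.float64(78.13116075496379), array([-0.1, -0. ])) apex (np.float64(78.71404984120308), array([-0.9, -0.1])) (np.float64(81.19276829320034), array([-0., -0.]))
-40 front top (np.float64(78.24678086500248), array([-0.4, -0. ])) (np.float64(81.44843762634922), array([0.1, 0. ])) apex (np.float64(84.2637350177638), array([-0.4, -0. ])) (np.float64(84.44437304809534), array([0.2, 0. ]))
-44 front top (np.float64(83.95688356744171), array([0.1, 0. ])) (np.float64(84.76549022876296), array([0.3, 0. ])) apex (np.float64(89.81033757925546), array([0.2, 0. ])) (np.float64(87.69575592505502), array([0.4, 0. ]))
-48 front top (np.float64(89.66356348923718), array([0.7, 0.1])) (np.float64(88.08230322848293), array([0.5, 0. ])) apex (np.float64(95.35359234729103), array([0.8, 0.1])) (np.float64(90.94690157871062), array([0.7, 0. ]))
```

Run:
```python
from h import *
P=np.load("P.npy");R=Rtool(P);O=axis_pt(P,0)
R1=R@Ro.from_rotvec([1.5,0,0]).as_matrix()
plan(O+R@np.array([0.005,.125,-.085]),R1,5)
```

```text
[0.0, 3.4, 3.7] [0.079, 0.001, 0.001]
[0.0, 3.7, 3.4] [0.079, 0.001, 0.001]
[0.0, 4.0, 3.1] [0.079, 0.001, 0.001]
[0.0, 4.2, 2.8] [0.079, 0.001, 0.001]
[0.0, 4.4, 2.5] [0.079, 0.001, 0.001]
```

```bash
python3 -m creep '[{"travel":[0,3.4,3.7],"twist":[0.079,0.001,0.001],"grip":1},{"travel":[0,3.7,3.4],"twist":[0.079,0.001,0.001],"grip":1},{"travel":[0,4,3],"twist":[0.079,0.001,0.001],"grip":1},{"travel":[0,4.2,2.8],"twist":[0.079,0.001,0.001],"grip":1},{"travel":[0,4.4,2.5],"twist":[0.079,0.001,0.001],"grip":1}]'
python3 - <<'E'
from h import *
pos();snap("wrist","w15")
crop("w15","w15d",260,150,360,280,6)
E
```

```text
t: 12.6
tool_pos: [0.5421, -0.2722, 0.1338]
ee_rot: [[0.706, 0.364, 0.607], [-0.5, -0.351, 0.792], [0.501, -0.863, -0.066]]
wrist_force: [0.4, -0.5, 0.2]
grip_width: 0.0856
t 12.6 p [ 0.5421 -0.2722  0.1338] F [ 0.4 -0.5  0.2] M [-0.78  0.62 -0.06] g 0.0856 q [ 1.2   1.17 -0.4   1.59 -1.03  1.36  1.57]
u,-y,-s [  5.7 124.  -87.8] F tool [0.6 0.1 0.2] theta 178.0 r 120.3 rot err [-1.497  0.002  0.005]
```

View pics/w15.png

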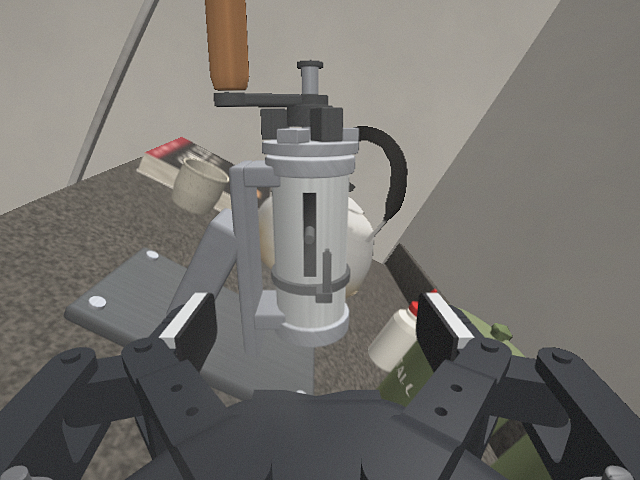

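View pics/w15d.png

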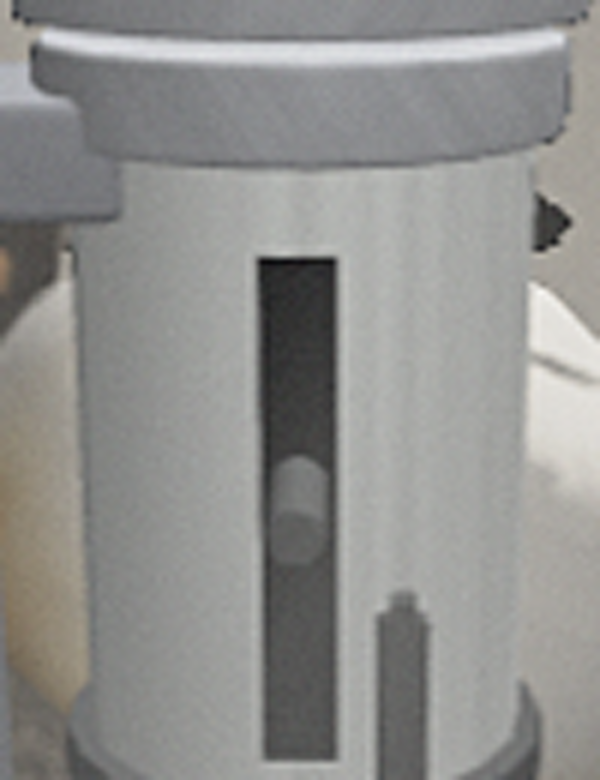

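```bash
cat > m2.py <<'E'
from h import *
P=np.load("P.npy");R=Rtool(P);O=axis_pt(P,0)
C=[(cam("wrist_w13"),(270,130)),(cam("wrist_w14"),(265,160)),(cam("wrist_w15"),(260,150))]
for n,ps in [("pin end",[(310,470),(273,357),(299,540)]),("ptr front top",[(403,473),(378,392),(402,615)]),("ptr apex",[(405,445),(378,372),(402,597)])]:
    px=[np.array(p)/6+o-.4 for p,(_,o) in zip(ps,C)]
    X,e=tri([(c,p) for p,(c,_) in zip(px,C)]); v=1e3*R.T@(X-O); print(n,np.round([v[0],-v[1],-v[2]],1),e)
    for u,y in ((0,-48),(12,-45),(12,-40)):
        print("   ",u,y,[round(least_squares(lambda s:(proj(c,[O+R@np.array([u,-y,-s[0]])/1e3])[0]-p),[90]).x[0],1) for p,(c,_) in zip(px,C)])
E
python3 m2.py
python3 - <<'E'
from h import *
crop("w15","w15e",190,50,370,220,4.4)
E
```

```text
pin end [  0.3 -50.   93.9] [[-0.2, -0.4], [0.4, 0.8], [-0.2, -0.4]]
    0 -48 [np.float64(90.5), np.float64(92.9), np.float64(92.9)]
    12 -45 [np.float64(84.4), np.float64(90.1), np.float64(91.7)]
    12 -40 [np.float64(77.3), np.float64(86.1), np.float64(89.9)]
ptr front top [ 11.9 -42.4  82.5] [[-0.2, -0.6], [-0.0, 1.1], [0.2, -0.6]]
    0 -48 [np.float64(90.0), np.float64(87.8), np.float64(84.1)]
    12 -45 [np.float64(85.4), np.float64(85.6), np.float64(83.1)]
    12 -40 [np.float64(78.2), np.float64(81.4), np.float64(81.1)]
ptr apex [ 12.  -38.9  83. ] [[-0.5, -0.3], [0.1, 0.6], [0.4, -0.3]]
    0 -48 [np.float64(95.7), np.float64(90.7), np.float64(86.2)]
    12 -45 [np.float64(91.2), np.float64(88.5), np.float64(85.2)]
    12 -40 [np.float64(84.3), np.float64(84.4), np.float64(83.2)]
```

View pics/w15e.png

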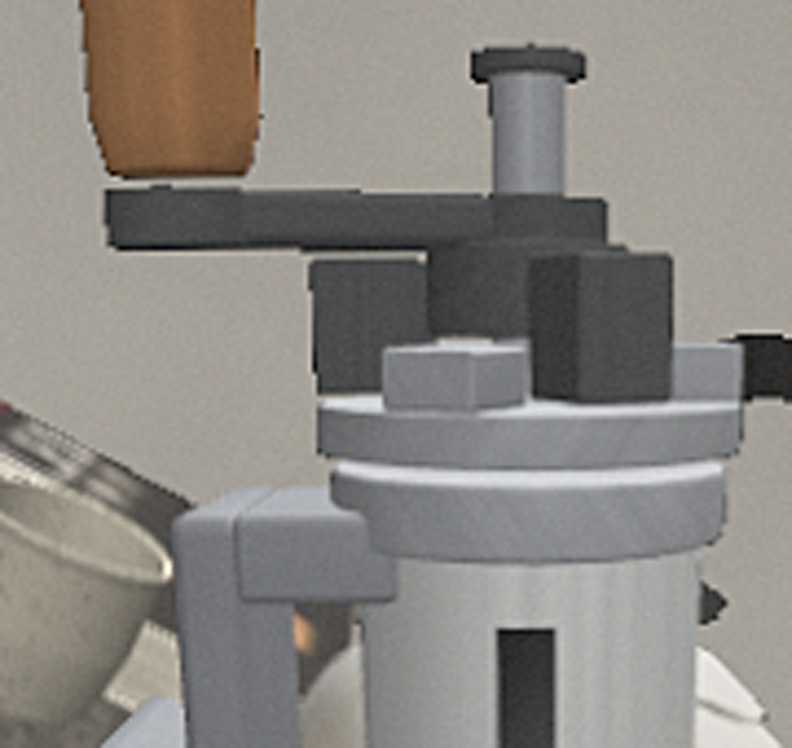

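Run:
```python
from h import *
P=np.load("P.npy");R=Rtool(P);O=axis_pt(P,0)
rot=lambda a:R@Ro.from_rotvec([a,0,0]).as_matrix()
w=[([0,.142,-.143],.785,9),([-.01,.135,-.25],.6,6),([-.0495,.0258,-.283],0,14)]
p0=None;R0=None
for p,a,n in w:
    p=O+R@np.array(p); plan(p,rot(a),n,p0=p0,R0=R0); p0,R0=p,rot(a); print()
```

```text
[-0.5, -6.2, -2.5] [-0.08, 0.001, -0.0]
[-0.5, -6.0, -3.0] [-0.08, 0.001, -0.0]
[-0.5, -5.7, -3.4] [-0.08, 0.001, -0.0]
[-0.5, -5.5, -3.9] [-0.08, 0.001, -0.0]
[-0.5, -5.1, -4.3] [-0.08, 0.001, -0.0]
[-0.5, -4.8, -4.7] [-0.08, 0.001, -0.0]
[-0.5, -4.4, -5.1] [-0.08, 0.001, -0.0]
[-0.5, -4.0, -5.4] [-0.08, 0.001, -0.0]
[-0.5, -3.5, -5.7] [-0.08, 0.001, -0.0]

[-1.7, -13.4, -11.8] [-0.031, -0.0, 0.0]
[-1.7, -13.1, -12.2] [-0.031, 0.0, -0.0]
[-1.7, -12.7, -12.6] [-0.031, -0.0, -0.0]
[-1.7, -12.3, -13.0] [-0.031, -0.0, -0.0]
[-1.7, -11.9, -13.4] [-0.031, 0.0, -0.0]
[-1.7, -11.5, -13.7] [-0.031, -0.0, 0.0]

[-2.8, -7.8, 2.5] [-0.043, 0.0, 0.0]
[-2.8, -7.9, 2.1] [-0.043, -0.0, -0.0]
[-2.8, -8.0, 1.8] [-0.043, 0.0, 0.0]
[-2.8, -8.0, 1.4] [-0.043, 0.0, 0.0]
[-2.8, -8.1, 1.1] [-0.043, -0.0, -0.0]
[-2.8, -8.1, 0.8] [-0.043, 0.0, -0.0]
[-2.8, -8.1, 0.4] [-0.043, -0.0, 0.0]
[-2.8, -8.1, 0.1] [-0.043, 0.0, 0.0]
[-2.8, -8.1, -0.3] [-0.043, -0.0, -0.0]
[-2.8, -8.1, -0.6] [-0.043, 0.0, 0.0]
[-2.8, -8.1, -1.0] [-0.043, -0.0, 0.0]
[-2.8, -8.0, -1.3] [-0.043, 0.0, -0.0]
[-2.8, -8.0, -1.7] [-0.043, -0.0, -0.0]
[-2.8, -7.9, -2.0] [-0.043, -0.0, 0.0]
```

```bash
python3 -m creep '[{"travel":[-0.5,-6.2,-2.5],"twist":[-0.08,0,0],"grip":1},{"travel":[-0.5,-6,-3],"twist":[-0.08,0,0],"grip":1},{"travel":[-0.5,-5.7,-3.5],"twist":[-0.08,0,0],"grip":1},{"travel":[-0.5,-5.5,-4],"twist":[-0.08,0,0],"grip":1},{"travel":[-0.5,-5,-4.3],"twist":[-0.08,0,0],"grip":1}]'
python3 -m creep '[{"travel":[-0.5,-5,-4.7],"twist":[-0.08,0,0],"grip":1},{"travel":[-0.5,-4.4,-5],"twist":[-0.08,0,0],"grip":1},{"travel":[-0.5,-4,-5.4],"twist":[-0.08,0,0],"grip":1},{"travel":[-0.5,-3.5,-5.7],"twist":[-0.08,0,0],"grip":1},{"travel":[-1.7,-13.4,-11.8],"twist":[-0.031,0,0],"grip":1}]'
python3 -m creep '[{"travel":[-1.7,-13,-12],"twist":[-0.031,0,0],"grip":1},{"travel":[-1.7,-13,-12],"twist":[-0.031,0,0],"grip":1},{"travel":[-1.7,-12.3,-13],"twist":[-0.031,0,0],"grip":1},{"travel":[-1.7,-12,-13.4],"twist":[-0.031,0,0],"grip":1},{"travel":[-1.7,-11.5,-13.7],"twist":[-0.031,0,0],"grip":1}]'
python3 - <<'E'
from h import *
pos()
P=np.load("P.npy");R=Rtool(P);O=axis_pt(P,0)
plan(O+R@np.array([-.0495,.0258,-.283]),R,15)
E
```

```text
t: 13.15
tool_pos: [0.5207, -0.2701, 0.1609]
ee_rot: [[0.705, 0.093, 0.703], [-0.501, -0.636, 0.587], [0.502, -0.766, -0.402]]
wrist_force: [1.1, -0.9, -0.0]
grip_width: 0.0856
t: 13.65
tool_pos: [0.4966, -0.2599, 0.197]
ee_rot: [[0.705, -0.152, 0.693], [-0.5, -0.799, 0.334], [0.503, -0.582, -0.64]]
wrist_force: [-0.1, 0.1, -0.5]
grip_width: 0.0854
t: 14.15
tool_pos: [0.4581, -0.2239, 0.2695]
ee_rot: [[0.704, -0.257, 0.662], [-0.501, -0.84, 0.206], [0.503, -0.477, -0.721]]
wrist_force: [0.5, -0.2, 0.5]
grip_width: 0.0855
t 14.15 p [ 0.4581 -0.2239  0.2695] F [ 0.5 -0.2  0.5] M [-0.22  0.74 -0.01] g 0.0855 q [ 1.11  0.2  -0.38  2.24 -1.17  0.63  1.25]
u,-y,-s [ -10.   133.6 -253.4] F tool [ 0.7 -0.2 -0.2] theta -175.0 r 130.4 rot err [-0.586 -0.003  0.003]
[-2.6, -7.1, 2.3] [-0.039, -0.0, 0.0]
[-2.6, -7.2, 2.1] [-0.039, -0.0, 0.0]
[-2.6, -7.2, 1.8] [-0.039, -0.0, 0.0]
[-2.6, -7.3, 1.5] [-0.039, -0.0, 0.0]
[-2.6, -7.4, 1.2] [-0.039, -0.0, 0.0]
[-2.6, -7.4, 0.9] [-0.039, -0.0, 0.0]
[-2.6, -7.4, 0.6] [-0.039, -0.0, 0.0]
[-2.6, -7.4, 0.3] [-0.039, -0.0, 0.0]
[-2.6, -7.5, 0.0] [-0.039, -0.0, 0.0]
[-2.6, -7.5, -0.2] [-0.039, -0.0, 0.0]
[-2.6, -7.4, -0.5] [-0.039, -0.0, 0.0]
[-2.6, -7.4, -0.8] [-0.039, -0.0, 0.0]
[-2.6, -7.4, -1.1] [-0.039, -0.0, 0.0]
[-2.6, -7.3, -1.4] [-0.039, -0.0, 0.0]
[-2.6, -7.3, -1.7] [-0.039, -0.0, 0.0]
```

```bash
python3 -m creep '[{"travel":[-2.6,-7,0],"twist":[-0.039,0,0],"grip":1},{"travel":[-2.6,-7,0],"twist":[-0.039,0,0],"grip":1},{"travel":[-2.6,-7,0],"twist":[-0.039,0,0],"grip":1},{"travel":[-2.6,-7,0],"twist":[-0.039,0,0],"grip":1},{"travel":[-2.6,-7,0],"twist":[-0.039,0,0],"grip":1}]'
python3 -m creep '[{"travel":[-2.6,-7,0],"twist":[-0.039,0,0],"grip":1},{"travel":[-2.6,-7,0],"twist":[-0.039,0,0],"grip":1},{"travel":[-2.6,-7,0],"twist":[-0.039,0,0],"grip":1},{"travel":[-2.6,-7.4,0],"twist":[-0.039,0,0],"grip":1},{"travel":[-2.6,-7.4,0],"twist":[-0.039,0,0],"grip":1}]'
python3 - <<'E'
from h import *
pos()
P=np.load("P.npy");R=Rtool(P);O=axis_pt(P,0)
plan(O+R@np.array([-.0495,.0258,-.283]),R,5)
E
```

```text
t: 14.65
tool_pos: [0.4599, -0.1879, 0.2775]
ee_rot: [[0.703, -0.381, 0.601], [-0.501, -0.865, 0.039], [0.505, -0.328, -0.798]]
wrist_force: [-0.0, -0.3, -0.2]
grip_width: 0.0854
t: 15.15
tool_pos: [0.4646, -0.154, 0.2798]
ee_rot: [[0.705, -0.477, 0.525], [-0.501, -0.859, -0.107], [0.502, -0.187, -0.845]]
wrist_force: [-0.2, -0.1, -0.3]
grip_width: 0.0856
t 15.15 p [ 0.4646 -0.154   0.2798] F [-0.2 -0.1 -0.3] M [0.06 0.51 0.04] g 0.0856 q [ 0.79 -0.02 -0.53  2.31 -0.14  0.28 -0.18]
u,-y,-s [ -35.5   73.  -280.1] F tool [-0.3  0.3  0.2] theta -152.0 r 78.6 rot err [-0.22  -0.002  0.004]
[-2.8, -9.4, 1.5] [-0.044, -0.0, 0.001]
[-2.8, -9.4, 1.1] [-0.044, -0.0, 0.001]
[-2.8, -9.5, 0.7] [-0.044, -0.0, 0.001]
[-2.8, -9.5, 0.2] [-0.044, -0.0, 0.001]
[-2.8, -9.5, -0.2] [-0.044, -0.0, 0.001]
```

```bash
python3 -m creep '[{"travel":[-2.8,-9.4,1],"twist":[-0.044,0,0],"grip":1},{"travel":[-2.8,-9.4,1],"twist":[-0.044,0,0],"grip":1},{"travel":[-2.8,-9.5,0],"twist":[-0.044,0,0],"grip":1},{"travel":[-2.8,-9.5,0],"twist":[-0.044,0,0],"grip":1},{"travel":[-2.8,-9.5,0],"twist":[-0.044,0,0],"grip":1}]'
python3 - <<'E'
from h import *
pos();snap("wrist","w16")
P=np.load("P.npy");R=Rtool(P);O=axis_pt(P,0)
plan(O+R@np.array([-.0495,.0258,-.283]),R,1)
E
```

```text
t: 15.65
tool_pos: [0.4765, -0.1125, 0.2764]
ee_rot: [[0.709, -0.565, 0.421], [-0.501, -0.824, -0.263], [0.496, -0.025, -0.868]]
wrist_force: [-0.8, -0.6, 0.2]
grip_width: 0.0852
t 15.65 p [ 0.4765 -0.1125  0.2764] F [-0.8 -0.6  0.2] M [ 0.22  0.51 -0.03] g 0.0852 q [ 0.64  0.04 -0.69  2.25  0.67  0.51 -1.19]
u,-y,-s [ -49.8   32.4 -284.4] F tool [-0.2  1.  -0.3] theta -119.2 r 58.7 rot err [-0.032  0.005  0.005]
[0.3, -3.2, 2.0] [-0.034, 0.004, 0.007]
```

View pics/w16.png

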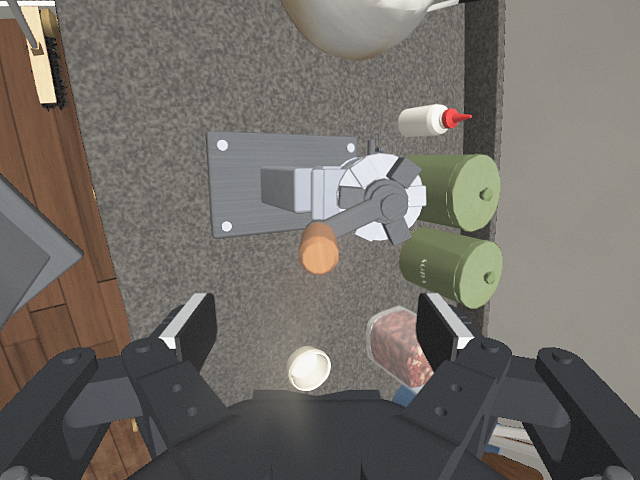

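```bash
python3 -m creep '[{"travel":[0.5,-3,2],"twist":[-0.034,0.004,0.007],"grip":1},{"travel":[0.3,-2,16],"twist":[0,0,0],"grip":1},{"travel":[0,0,22],"twist":[0,0,0],"grip":1},{"travel":[0,0,20],"twist":[0,0,0],"grip":1},{"travel":[0,0,10],"twist":[0,0,0],"grip":1}]'
python3 - <<'E'
from h import *
pos();snap("wrist","w17")
P=np.load("P.npy");R=Rtool(P);O=axis_pt(P,0)
plan(O+R@np.array([-.0485,.0270,-.2065]),R,1)
E
```

```text
t: 16.2
tool_pos: [0.5075, -0.1295, 0.2141]
ee_rot: [[0.706, -0.583, 0.402], [-0.507, -0.812, -0.288], [0.495, -0.0, -0.869]]
wrist_force: [1.1, 0.5, -0.4]
grip_width: 0.0851
t 16.2 p [ 0.5075 -0.1295  0.2141] F [ 1.1  0.5 -0.4] M [0.31 0.43 0.03] g 0.0851 q [ 0.54  0.24 -0.63  2.24  1.07  0.52 -1.57]
u,-y,-s [ -50.5   28.1 -212.9] F tool [ 0.3 -1.   0.6] theta -115.2 r 57.4 rot err [ 0.     0.006 -0.001]
[2.4, -1.4, 5.7] [0.001, 0.007, -0.001]
```

View pics/w17.png

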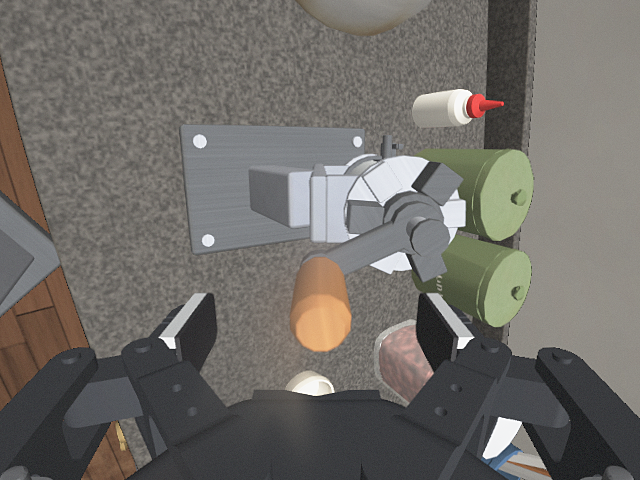

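```bash
python3 -m creep '[{"travel":[2,-1.4,5.5],"twist":[0,0.007,0],"grip":1},{"travel":[0,0,0],"twist":[0,0,0],"grip":0.4},{"travel":[0,0,0],"twist":[0,0,0],"grip":0},{"travel":[0,0,0],"twist":[0,0,0],"grip":0},{"travel":[0,0,0],"twist":[0,0,0],"grip":0}]'
python3 - <<'E'
from h import *
pos();arc(246,12,13)
E
```

```text
t: 16.75
tool_pos: [0.5129, -0.131, 0.2123]
ee_rot: [[0.702, -0.584, 0.408], [-0.504, -0.812, -0.293], [0.503, 0.0, -0.864]]
wrist_force: [0.4, -0.7, 1.1]
grip_width: 0.0277
t 16.75 p [ 0.5129 -0.131   0.2123] F [ 0.4 -0.7  1.1] M [ 0.33  0.44 -0.04] g 0.0277 q [ 0.53  0.25 -0.62  2.24  1.11  0.52 -1.61]
u,-y,-s [ -46.8   26.2 -208.6] F tool [ 1.2  0.3 -0.6] theta -115.0 r 53.2 rot err [ 0.001 -0.003 -0.001]
258 [-3.6, -10.9]
270 [-1.2, -11.4]
282 [1.2, -11.4]
294 [3.6, -10.9]
306 [5.7, -10.0]
318 [7.7, -8.5]
330 [9.3, -6.8]
342 [10.5, -4.7]
354 [11.2, -2.4]
366 [11.5, -0.0]
378 [11.2, 2.4]
390 [10.5, 4.7]
402 [9.3, 6.8]
```

```bash
python3 -m creep '[{"travel":[0,0,0.7],"twist":[0,0,0],"grip":0},{"travel":[-3.6,-10.9,0],"twist":[0,0,0],"grip":0},{"travel":[-1.2,-11.4,0],"twist":[0,0,0],"grip":0},{"travel":[1.2,-11.4,0],"twist":[0,0,0],"grip":0},{"travel":[3.6,-10.9,0],"twist":[0,0,0],"grip":0}]'
python3 - <<'E'
from h import *
pos()
E
```

```text
t: 17.25
tool_pos: [0.536, -0.0928, 0.2098]
ee_rot: [[0.705, -0.583, 0.404], [-0.504, -0.813, -0.292], [0.498, 0.003, -0.867]]
wrist_force: [-18.6, 10.1, 11.9]
grip_width: 0.0229
t 17.25 p [ 0.536  -0.0928  0.2098] F [-18.6  10.1  11.9] M [ 1.15  2.75 -0.36] g 0.0229 q [ 0.45  0.3  -0.64  2.19  1.11  0.6  -1.68]
u,-y,-s [ -51.1  -18.3 -208.3] F tool [-12.3   2.6 -20.8] theta -67.2 r 56.9 rot err [0.003 0.002 0.001]
```

```bash
python3 -m creep '[{"travel":[5,-10,-0.8],"twist":[0,0,0],"grip":0},{"travel":[7.4,-8.5,0],"twist":[0,0,0],"grip":0},{"travel":[9.3,-6.8,0],"twist":[0,0,0],"grip":0},{"travel":[10.5,-4.7,0],"twist":[0,0,0],"grip":0},{"travel":[11.2,-2.4,0],"twist":[0,0,0],"grip":0}]'
python3 - <<'E'
from h import *
pos()
E
```

```text
t: 17.75
tool_pos: [0.5877, -0.0853, 0.232]
ee_rot: [[0.707, -0.578, 0.408], [-0.503, -0.816, -0.285], [0.498, -0.003, -0.867]]
wrist_force: [-0.9, 9.4, -6.0]
grip_width: 0.0226
t 17.75 p [ 0.5877 -0.0853  0.232 ] F [-0.9  9.4 -6. ] M [2.15 1.16 0.66] g 0.0226 q [ 0.44  0.35 -0.66  2.05  1.03  0.67 -1.56]
u,-y,-s [  -7.3  -54.5 -208.6] F tool [-8.4 -7.1  2.1] theta -8.5 r 58.9 rot err [-0.005  0.003  0.003]
```

```bash
python3 -m creep '[{"travel":[11.5,0.3,0.7],"twist":[0,0,0],"grip":0},{"travel":[11.2,2.6,0.3],"twist":[0,0,0],"grip":0},{"travel":[8,3.8,0],"twist":[0,0,0],"grip":0},{"travel":[0,0,0],"twist":[0,0,0],"grip":0},{"travel":[0,0,0],"twist":[0,0,0],"grip":0}]'
python3 - <<'E'
from h import *
pos();snap("wrist","w18")
E
```

```text
t: 18.25
tool_pos: [0.6088, -0.1089, 0.2498]
ee_rot: [[0.702, -0.58, 0.413], [-0.503, -0.815, -0.289], [0.504, -0.005, -0.864]]
wrist_force: [4.3, 3.8, 0.7]
grip_width: 0.0228
t 18.25 p [ 0.6088 -0.1089  0.2498] F [4.3 3.8 0.7] M [ 0.99 -0.34  0.64] g 0.0228 q [ 0.49  0.36 -0.66  1.99  0.99  0.68 -1.46]
u,-y,-s [  28.3  -47.6 -208.6] F tool [ 1.5 -5.6  0.1] theta 27.6 r 57.9 rot err [-0.006 -0.005 -0.   ]
```

View pics/w18.png

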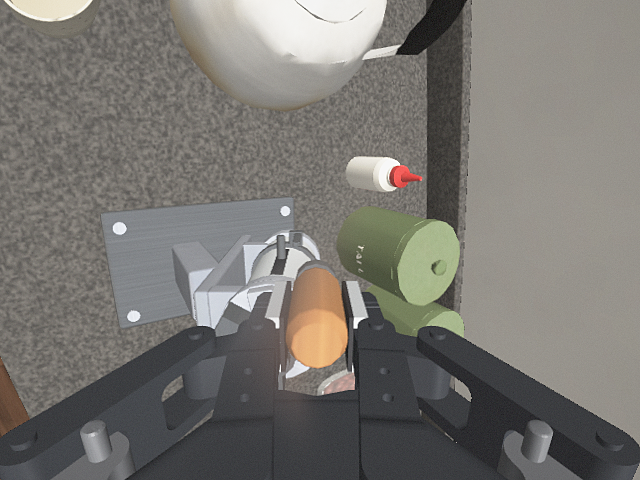

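```bash
python3 -m creep '[{"travel":[0,0,1],"twist":[0,0,0],"grip":0},{"travel":[0,0,0],"twist":[0,0,0],"grip":0},{"travel":[0,0,-1],"twist":[0,0,0],"grip":0.5},{"travel":[0,0,0],"twist":[0,0,0],"grip":1},{"travel":[0,0,0],"twist":[0,0,0],"grip":1}]'
python3 -m creep '[{"travel":[0,0,-10],"twist":[0,0,0],"grip":1},{"travel":[0,0,-15],"twist":[0,0,0],"grip":1},{"travel":[0,0,-20],"twist":[0,0,0],"grip":1},{"travel":[0,0,-20],"twist":[0,0,0],"grip":1},{"travel":[0,0,-15],"twist":[0,0,0],"grip":1}]'
python3 - <<'E'
from h import *
pos()
P=np.load("P.npy");R=Rtool(P);O=axis_pt(P,0)
rot=lambda a:R@Ro.from_rotvec([a,0,0]).as_matrix()
w=[([.01,.12,-.28],.5,8),([0.005,.145,-.16],.9,7),([.005,.125,-.085],1.5,10)]
p0=None;R0=None
for p,a,n in w:
    p=O+R@np.array(p); plan(p,rot(a),n,p0=p0,R0=R0); p0,R0=p,rot(a); print()
E
```

```text
t: 18.8
tool_pos: [0.606, -0.1122, 0.2479]
ee_rot: [[0.702, -0.584, 0.407], [-0.505, -0.812, -0.294], [0.502, 0.001, -0.865]]
wrist_force: [-0.1, 0.5, 0.1]
grip_width: 0.0652
t: 19.3
tool_pos: [0.5734, -0.0875, 0.3189]
ee_rot: [[0.702, -0.583, 0.408], [-0.504, -0.812, -0.293], [0.503, 0.0, -0.864]]
wrist_force: [0.6, -0.2, 0.7]
grip_width: 0.085
t 19.3 p [ 0.5734 -0.0875  0.3189] F [ 0.6 -0.2  0.7] M [ 0.31  0.45 -0.  ] g 0.085 q [ 0.56  0.2  -0.75  1.99  0.77  0.76 -1.29]
u,-y,-s [  27.1  -44.4 -289. ] F tool [ 0.9 -0.2 -0.3] theta 28.1 r 54.6 rot err [ 0.001 -0.003 -0.001]
[-2.1, 20.6, 1.1] [0.063, -0.0, -0.0]
[-2.1, 20.6, -0.2] [0.063, -0.0, -0.0]
[-2.1, 20.5, -1.4] [0.063, -0.0, -0.0]
[-2.1, 20.4, -2.7] [0.063, -0.0, -0.0]
[-2.1, 20.2, -4.0] [0.063, -0.0, -0.0]
[-2.1, 19.9, -5.2] [0.063, -0.0, -0.0]
[-2.1, 19.5, -6.5] [0.063, -0.0, -0.0]
[-2.1, 19.1, -7.7] [0.063, -0.0, -0.0]

[-0.7, 11.4, 13.3] [0.057, -0.0, -0.0]
[-0.7, 12.1, 12.7] [0.057, 0.0, 0.0]
[-0.7, 12.8, 12.0] [0.057, 0.0, 0.0]
[-0.7, 13.5, 11.2] [0.057, -0.0, -0.0]
[-0.7, 14.1, 10.4] [0.057, -0.0, 0.0]
[-0.7, 14.7, 9.6] [0.057, 0.0, -0.0]
[-0.7, 15.2, 8.7] [0.057, -0.0, 0.0]

[0.0, 4.6, 6.2] [0.06, 0.0, -0.0]
[-0.0, 5.0, 5.9] [0.06, 0.0, 0.0]
[0.0, 5.3, 5.6] [0.06, -0.0, -0.0]
[-0.0, 5.7, 5.3] [0.06, 0.0, 0.0]
[-0.0, 6.0, 4.9] [0.06, -0.0, 0.0]
[0.0, 6.3, 4.6] [0.06, 0.0, -0.0]
[-0.0, 6.5, 4.2] [0.06, 0.0, -0.0]
[0.0, 6.8, 3.8] [0.06, -0.0, -0.0]
[-0.0, 7.0, 3.4] [0.06, 0.0, -0.0]
[0.0, 7.2, 3.0] [0.06, 0.0, -0.0]
```

```bash
python3 -m creep '[{"travel":[-2,20.5,0],"twist":[0.063,0,0],"grip":1},{"travel":[-2,20.5,0],"twist":[0.063,0,0],"grip":1},{"travel":[-2,20.5,-1.4],"twist":[0.063,0,0],"grip":1},{"travel":[-2,20.4,-2.7],"twist":[0.063,0,0],"grip":1},{"travel":[-2,20.2,-4],"twist":[0.063,0,0],"grip":1}]'
python3 -m creep '[{"travel":[-2,20,-5.2],"twist":[0.063,0,0],"grip":1},{"travel":[-2,19.5,-6.5],"twist":[0.063,0,0],"grip":1},{"travel":[-2,19,-7.7],"twist":[0.063,0,0],"grip":1},{"travel":[0,0,0],"twist":[0,0,0],"grip":1},{"travel":[0,0,0],"twist":[0,0,0],"grip":1}]'
python3 - <<'E'
from h import *
pos()
P=np.load("P.npy");R=Rtool(P);O=axis_pt(P,0)
rot=lambda a:R@Ro.from_rotvec([a,0,0]).as_matrix()
w=[([0.005,.145,-.16],.9,7),([.005,.125,-.085],1.5,8)]
p0=None;R0=None
for p,a,n in w:
    p=O+R@np.array(p); plan(p,rot(a),n,p0=p0,R0=R0); p0,R0=p,rot(a); print()
E
```

```text
t: 19.8
tool_pos: [0.5182, -0.1501, 0.3082]
ee_rot: [[0.712, -0.46, 0.531], [-0.504, -0.861, -0.07], [0.489, -0.218, -0.845]]
wrist_force: [-0.9, 0.6, -0.9]
grip_width: 0.0852
t: 20.3
tool_pos: [0.4908, -0.1779, 0.3038]
ee_rot: [[0.72, -0.401, 0.566], [-0.507, -0.861, 0.036], [0.473, -0.313, -0.824]]
wrist_force: [-0.4, 0.2, 0.2]
grip_width: 0.0854
t 20.3 p [ 0.4908 -0.1779  0.3038] F [-0.4  0.2  0.2] M [-0.02  0.57  0.03] g 0.0854 q [ 1.41  0.09 -1.    2.19 -0.51  0.41  0.33]
u,-y,-s [   7.    77.2 -283.3] F tool [-0.3  0.1 -0.4] theta 175.7 r 73.7 rot err [-0.367  0.032  0.001]
[0.2, 15.4, 13.0] [0.076, 0.004, -0.002]
[0.1, 16.3, 11.8] [0.076, 0.004, -0.002]
[0.0, 17.1, 10.5] [0.076, 0.004, -0.002]
[-0.0, 17.9, 9.2] [0.076, 0.004, -0.002]
[-0.1, 18.5, 7.8] [0.076, 0.004, -0.002]
[-0.2, 19.1, 6.3] [0.076, 0.004, -0.002]
[-0.2, 19.5, 4.9] [0.076, 0.004, -0.002]

[-0.0, 5.8, 7.8] [0.075, -0.0, -0.0]
[0.0, 6.4, 7.3] [0.075, -0.0, 0.0]
[0.0, 6.9, 6.8] [0.075, -0.0, 0.0]
[-0.0, 7.4, 6.3] [0.075, -0.0, 0.0]
[0.0, 7.8, 5.7] [0.075, 0.0, -0.0]
[0.0, 8.2, 5.1] [0.075, -0.0, 0.0]
[0.0, 8.6, 4.5] [0.075, 0.0, -0.0]
[-0.0, 8.9, 3.8] [0.075, 0.0, -0.0]
```

```bash
python3 -m creep '[{"travel":[0,15.4,13],"twist":[0.076,0.004,-0.002],"grip":1},{"travel":[0,16.3,11.8],"twist":[0.076,0.004,-0.002],"grip":1},{"travel":[0,17,10.5],"twist":[0.076,0.004,-0.002],"grip":1},{"travel":[0,18,9],"twist":[0.076,0.004,-0.002],"grip":1},{"travel":[0,18.5,7.8],"twist":[0.076,0.004,-0.002],"grip":1}]'
python3 - <<'E'
from h import *
pos()
P=np.load("P.npy");R=Rtool(P);O=axis_pt(P,0)
rot=lambda a:R@Ro.from_rotvec([a,0,0]).as_matrix()
w=[([.005,.125,-.085],1.5,10)]
p0=None;R0=None
for p,a,n in w:
    p=O+R@np.array(p); plan(p,rot(a),n,p0=p0,R0=R0); p0,R0=p,rot(a); print()
E
```

```text
t: 20.8
tool_pos: [0.4988, -0.2409, 0.2263]
ee_rot: [[0.713, -0.147, 0.686], [-0.499, -0.793, 0.349], [0.493, -0.591, -0.639]]
wrist_force: [0.4, -0.4, 0.8]
grip_width: 0.0854
t 20.8 p [ 0.4988 -0.2409  0.2263] F [ 0.4 -0.4  0.8] M [-0.37  0.74  0.02] g 0.0854 q [ 1.65  0.68 -1.07  2.11 -0.62  0.42  0.93]
u,-y,-s [   5.7  123.7 -194.5] F tool [ 0.9  0.1 -0.4] theta 178.0 r 120.1 rot err [-0.752  0.011  0.006]
[0.0, 7.6, 7.9] [0.075, 0.001, -0.0]
[0.0, 8.1, 7.3] [0.075, 0.001, -0.0]
[-0.0, 8.7, 6.7] [0.075, 0.001, -0.0]
[-0.0, 9.1, 6.0] [0.075, 0.001, -0.0]
[-0.0, 9.6, 5.3] [0.075, 0.001, -0.0]
[-0.0, 9.9, 4.6] [0.075, 0.001, -0.0]
[-0.0, 10.3, 3.8] [0.075, 0.001, -0.0]
[-0.0, 10.5, 3.1] [0.075, 0.001, -0.0]
[-0.1, 10.7, 2.3] [0.075, 0.001, -0.0]
[-0.1, 10.9, 1.5] [0.075, 0.001, -0.0]
```

```bash
python3 -m creep '[{"travel":[0,8,7],"twist":[0.075,0,0],"grip":1},{"travel":[0,8,7],"twist":[0.075,0,0],"grip":1},{"travel":[0,8.7,6],"twist":[0.075,0,0],"grip":1},{"travel":[0,9,5],"twist":[0.075,0,0],"grip":1},{"travel":[0,9.6,5],"twist":[0.075,0,0],"grip":1}]'
python3 -m creep '[{"travel":[0,10,4],"twist":[0.075,0,0],"grip":1},{"travel":[0,10,3],"twist":[0.075,0,0],"grip":1},{"travel":[0,10.5,3],"twist":[0.075,0,0],"grip":1},{"travel":[0,10.7,2],"twist":[0.075,0,0],"grip":1},{"travel":[0,10.9,1.5],"twist":[0.075,0,0],"grip":1}]'
python3 - <<'E'
from h import *
pos(); snap("wrist","w19")
crop("w19","w19d",260,150,360,280,6)
E
```

```text
t: 21.3
tool_pos: [0.5179, -0.2587, 0.1797]
ee_rot: [[0.714, 0.113, 0.691], [-0.499, -0.61, 0.616], [0.491, -0.784, -0.379]]
wrist_force: [1.4, -0.2, 0.8]
grip_width: 0.0854
t: 21.8
tool_pos: [0.5382, -0.2758, 0.1322]
ee_rot: [[0.715, 0.357, 0.6], [-0.498, -0.343, 0.797], [0.49, -0.869, -0.067]]
wrist_force: [-0.2, 0.4, -0.3]
grip_width: 0.0848
t 21.8 p [ 0.5382 -0.2758  0.1322] F [-0.2  0.4 -0.3] M [-0.8   0.64 -0.04] g 0.0848 q [ 1.55  1.42 -0.96  1.56 -0.46  1.08  1.16]
u,-y,-s [  3.9 129.2 -86.9] F tool [-0.5 -0.2  0. ] theta 178.8 r 125.5 rot err [-1.5e+00  1.8e-02  1.0e-03]
```

View pics/w19.png

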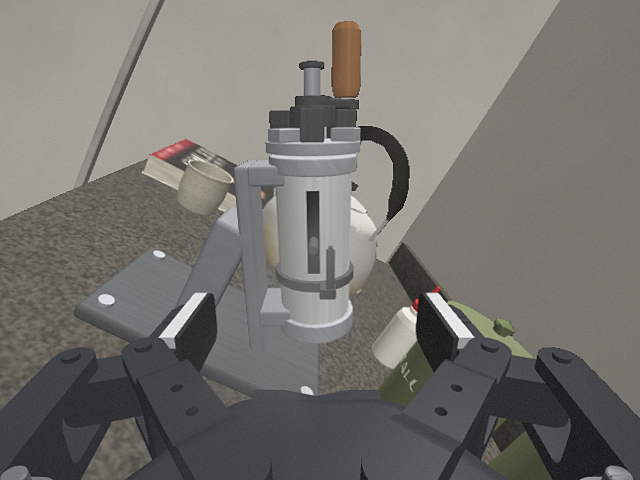

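View pics/w19d.png

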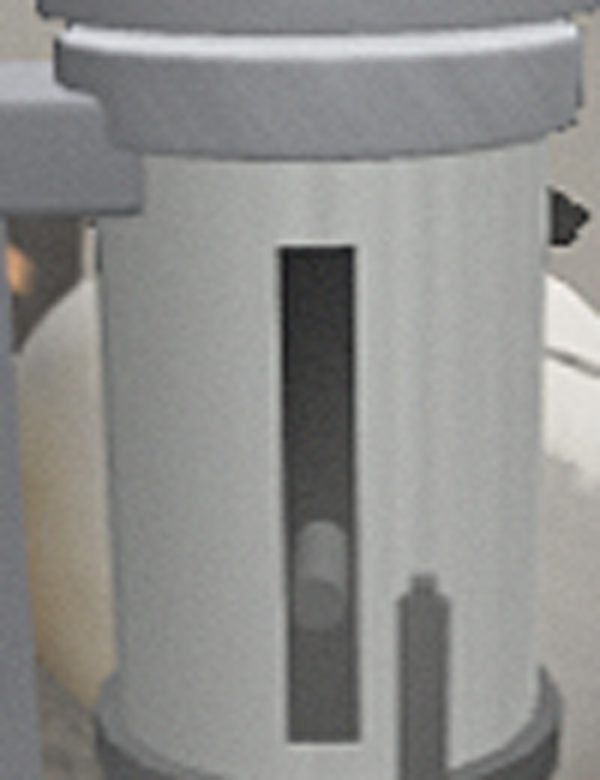

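```bash
cat > m3.py <<'E'
from h import *
import sys
P=np.load("P.npy");R=Rtool(P);O=axis_pt(P,0)
def ev(name,o,pts,F=6):
    c=cam(name)
    for n,p,cand in pts:
        px=np.array(p)/F+o-.4
        print(name,n,[(u,y,round(least_squares(lambda s:(proj(c,[O+R@np.array([u,-y,-s[0]])/1e3])[0]-px),[90]).x[0],1)) for u,y in cand])
pc=[(0,-48),(0,-50)]; fc=[(12,-42.4),(12,-45)]; ac=[(12,-38.9),(12,-41)]; sc=[(0,-29)]
if __name__=="__main__":
    ev("wrist_w15",(260,150),[("pin",(299,540),pc),("pinbase",(299,485),sc),("front",(402,615),fc),("apex",(402,597),ac),("slot top",(297,258),sc),("slot bot",(300,760),sc)])
    ev("wrist_w19",(260,150),[("pin",(320,604),pc),("pinbase",(320,550),sc),("front",(425,600),fc),("apex",(425,580),ac),("slot top",(318,247),sc),("slot bot",(322,742),sc)])
E
python3 m3.py
python3 -c "
from h import *
crop('w19','w19e',240,10,370,200,4)"
```

```text
wrist_w15 pin [(0, -48, np.float64(92.9)), (0, -50, np.float64(93.6))]
wrist_w15 pinbase [(0, -29, np.float64(92.9))]
wrist_w15 front [(12, -42.4, np.float64(82.0)), (12, -45, np.float64(83.1))]
wrist_w15 apex [(12, -38.9, np.float64(82.8)), (12, -41, np.float64(83.6))]
wrist_w15 slot top [(0, -29, np.float64(119.5))]
wrist_w15 slot bot [(0, -29, np.float64(57.6))]
wrist_w19 pin [(0, -48, np.float64(82.9)), (0, -50, np.float64(83.7))]
wrist_w19 pinbase [(0, -29, np.float64(82.5))]
wrist_w19 front [(12, -42.4, np.float64(81.2)), (12, -45, np.float64(82.2))]
wrist_w19 apex [(12, -38.9, np.float64(82.3)), (12, -41, np.float64(83.1))]
wrist_w19 slot top [(0, -29, np.float64(119.2))]
wrist_w19 slot bot [(0, -29, np.float64(57.2))]
```

View pics/w19e.png

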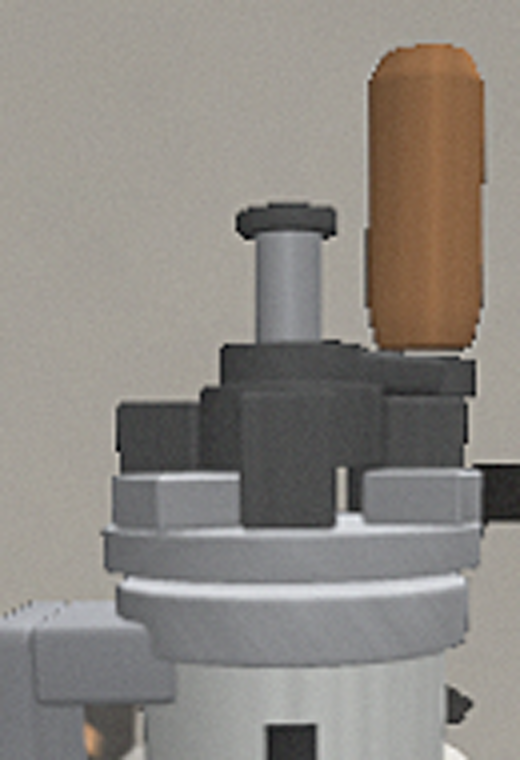

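Run:
```python
from h import *
pos(); snap("top","t20"); crop("t20","t20c",225,80,465,320,2.5)
```

```text
t 21.85 p [ 0.5384 -0.2759  0.1281] F [ 0.2 -1.6 -3.2] M [-1.02  0.71 -0.01] g 0.0851 q [ 1.55  1.43 -0.96  1.55 -0.46  1.08  1.16]
u,-y,-s [  2.  129.2 -83.2] F tool [-0.7  1.2  3.3] theta 179.7 r 125.5 rot err [-1.502  0.02  -0.003]
```

View pics/t20c.png

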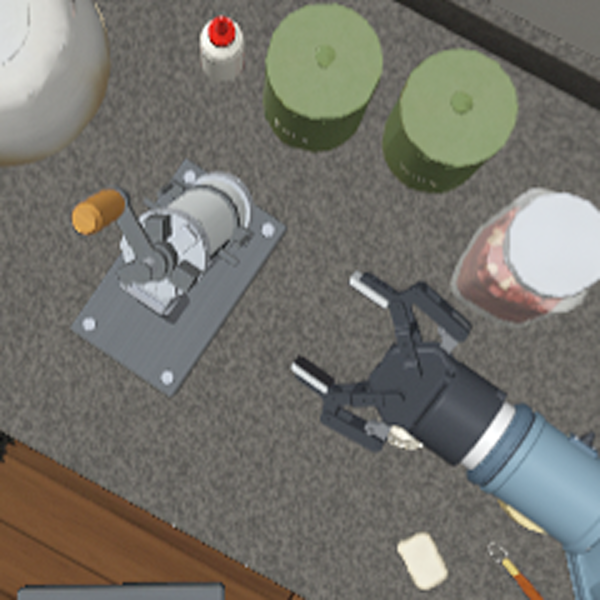

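```bash
python3 -m creep '[{"travel":[0,-15,0],"twist":[0,0,0],"grip":1},{"travel":[0,-20,0],"twist":[0,0,0],"grip":1},{"travel":[0,-20,0],"twist":[0,0,0],"grip":1},{"travel":[0,-15,0],"twist":[0,0,0],"grip":1},{"travel":[0,-5,0],"twist":[0,0,0],"grip":1}]'
python3 -m creep '[{"travel":[0,0,0],"twist":[-0.06,0,0],"grip":1},{"travel":[0,0,0],"twist":[-0.06,0,0],"grip":1},{"travel":[0,0,0],"twist":[-0.05,0,0],"grip":1},{"travel":[0,0,0],"twist":[0,0,0],"grip":1},{"travel":[0,0,0],"twist":[0,0,0],"grip":1}]'
python3 - <<'E'
from h import *
pos(); snap("top","t21"); snap("wrist","w21"); snap("scene","s21")
crop("w21","w21d",270,180,370,310,6)
E
```

```text
t: 22.4
tool_pos: [0.5102, -0.2499, 0.2005]
ee_rot: [[0.713, 0.358, 0.603], [-0.498, -0.347, 0.795], [0.494, -0.867, -0.069]]
wrist_force: [-0.1, 0.6, -0.7]
grip_width: 0.0855
t: 22.9
tool_pos: [0.5103, -0.2511, 0.1986]
ee_rot: [[0.712, 0.25, 0.656], [-0.5, -0.475, 0.724], [0.493, -0.844, -0.213]]
wrist_force: [-0.7, -0.2, 0.2]
grip_width: 0.0853
t 22.9 p [ 0.5103 -0.2511  0.1986] F [-0.7 -0.2  0.2] M [-0.76  0.67  0.01] g 0.0853 q [ 1.65  1.2  -1.02  1.81 -0.52  0.88  1.12]
u,-y,-s [   5.   125.4 -163. ] F tool [-0.3  0.5 -0.4] theta 178.3 r 121.7 rot err [-1.328e+00  1.300e-02  1.000e-03]
```

View pics/w21.png

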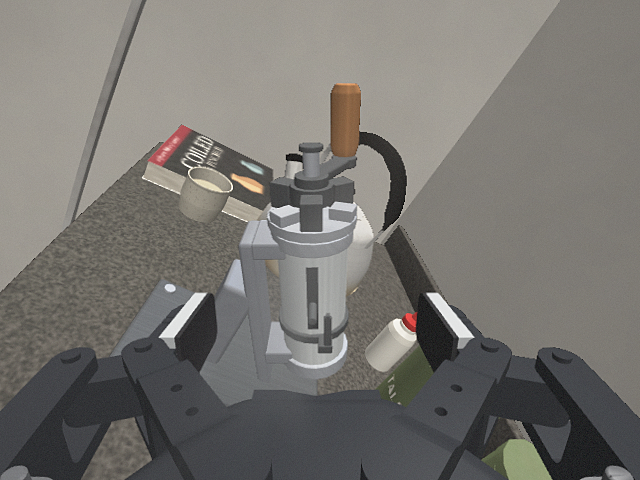

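View pics/s21.png

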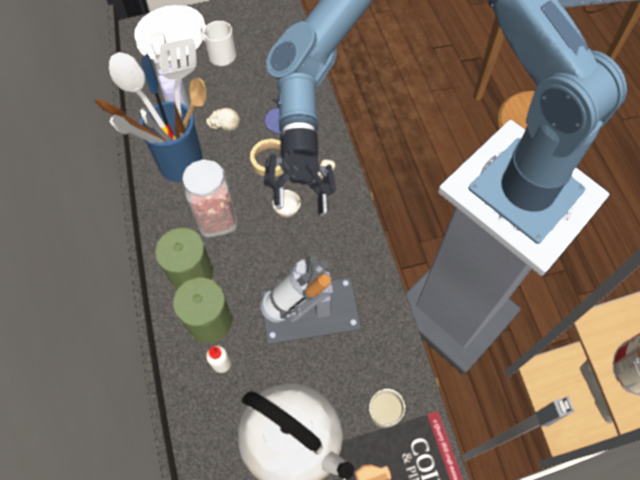

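Run:
```python
from h import *
crop("w21","w21d",270,250,370,370,6)
```

```text
(no output)
```

View pics/w21d.png

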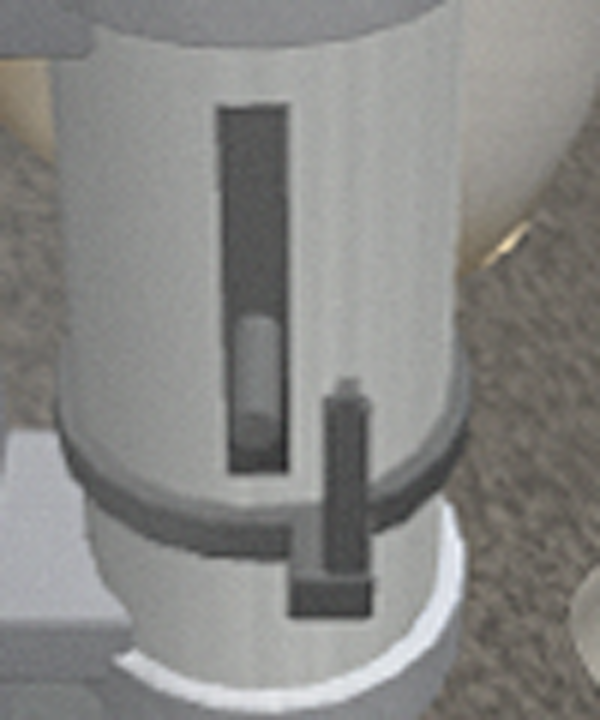

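Run:
```python
from m3 import *
ev("wrist_w21",(270,250),[("pin",(254,431),pc),("pinbase",(258,339),sc),("front",(346,398),fc),("apex",(347,382),ac),("slot top",(253,105),sc),("slot bot",(259,473),sc)])
C=[cam("wrist_w19"),cam("wrist_w21")];o=[(260,150),(270,250)]
for n,ps in [("pin",[(320,604),(254,431)]),("front",[(425,600),(346,398)]),("apex",[(425,580),(347,382)])]:
    X,e=tri([(c,np.array(p)/6+q-.4) for c,p,q in zip(C,ps,o)]);v=1e3*R.T@(X-O);print(n,np.round([v[0],-v[1],-v[2]],1),e)
```

```text
wrist_w21 pin [(0, -48, np.float64(83.2)), (0, -50, np.float64(85.0))]
wrist_w21 pinbase [(0, -29, np.float64(82.0))]
wrist_w21 front [(12, -42.4, np.float64(83.6)), (12, -45, np.float64(85.9))]
wrist_w21 apex [(12, -38.9, np.float64(83.2)), (12, -41, np.float64(85.0))]
wrist_w21 slot top [(0, -29, np.float64(119.7))]
wrist_w21 slot bot [(0, -29, np.float64(57.7))]
pin [  0.1 -47.5  82.7] [[-0.1, 0.0], [0.1, -0.0]]
front [ 12.  -37.7  79.3] [[-0.2, -0.0], [0.2, 0.0]]
apex [ 12.  -37.1  81.6] [[-0.2, -0.0], [0.1, 0.0]]
```

Run:
```python
from h import *
st(); print(order.finish_job())
```

```text
t 23.05 p [ 0.5104 -0.2513  0.1982] F [0.2 0.1 0.8] M [-0.73  0.65  0.05] g 0.0854 q [ 1.65  1.2  -1.02  1.8  -0.52  0.88  1.12]
the job is handed in; nothing more can be done
None
```

I handed the job in at about 23 s with the crank home, the plunger's pin level with the pointer tips as far as I could measure, and the gripper clear of everything. No verdict was reported.

- **Meshing:** I turned the crank about 40° counter-clockwise by its handle until its ears sat midway between the drive teeth. I then pushed it about 16 mm down to a hard stop. In the side views before and after the last cranking, the ears rest on the drive disc.
- **Cranking:** I cranked clockwise about 237°, let go and measured from the side that about 10 mm was left. I took the handle again, cranked about 145° more, and let go.
- **Pin level:** Measured up the barrel axis, the pin's centre is at about 82.7 mm. The pointer tips come out between 81.6 and 83.2 mm, so they agree within about 1 mm against the 3 mm allowed.
- **Where the measurements disagreed:** How far the pointer stands out from the barrel was uncertain by a few millimetres. One estimate for the front edge of its top came out as low as 79.3 mm. The steeper views before the last cranking gave the remaining distance as 7 to 8.5 mm rather than 10 mm.
- **Bystanders:** I went close above the pinch pot while measuring. The wrist force briefly read about 3 N there and returned to zero when I raised the gripper. In the last scene view the pot has not moved. The tape and clay look undisturbed but are partly behind the gripper, and I did not measure the pots, tape or clay.

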